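# Unlock the thimble-card stand, sort the cards into their file boxes, lock up

## Robot

A 6-joint arm with a two-finger parallel gripper is mounted at the origin on the work surface. World frame = base frame: x ahead of the robot, y to its left, z up, the work surface at z = 0. Lengths are in m, angles in rad, forces in N, time in s.
With the tool pointing down it reaches from about 0.35 to 0.975 m from the base axis. Payload 4.9 kg.
Tool frame: the origin (TCP) lies at the centre of the arm's flange, where the gripper is bolted on; the fingertips stand 173 mm ahead of it and the grasp point (between the pads) lies 155 mm ahead of it; z points along the fingers, y is the line along which they close (so a half turn about z gives the same grasp; the last joint's range is limited). The gripper opens to 85 mm and grips with 20 to 120 N. Pads are 22 mm wide; open, the fingers measure 114 mm over their backs; the gripper's body (76 mm by 85 mm) begins 54 mm behind the grasp point. The pads swing forward as they close: fully open they stand 13 mm farther back than shut.
Start: joints at [-1.233, 0.053, 1.613, -0, 1.476, -0.119], TCP at [0.276, -0.561, 0.405] pointing down, gripper open.
Joint ranges: [-3.01, 3.01], [-1.01, 2.22], [0.06, 2.58], [-1.02, 4.17], [0.09, 2.62], [-3.14, 3.14]. Speed limits (rad/s): [2.57, 2.57, 3.14, 3.14, 3.14, 3.14].

## Interface

Orientations are given as [roll, pitch, yaw] about the fixed x, y, z axes, in that order (R = Rz(yaw) Ry(pitch) Rx(roll)).
In Python, from plant import robot gives the robot as it stands. The module is installed in compiled form; this text tells all that it offers.
- The arm moves only by the shell command python3 -m creep 'ROWS' [FORCE]. ROWS is a JSON object of lists of equal length, an entry for each row: "claw": the closure, from -1 (fully open) to 1 (shut); "linear": the shift along the world's x, y, z scaled (see below), a list of three; "spin": the turn about the world's z scaled (see below). A call has 1 to 20 rows; each row shifts and turns the commanded pose from where the row before left it; what a row does not reach is not made up. The controller multiplies each number of a shift by 5 cm and each number of a turn by 0.15 rad. A row lasts 1/8 s, in which the tool goes at most 62.5 mm and 10.7 degrees, less where a joint would pass 70% of its speed; a pose out of reach is approached as far as the arm can. A call with a number of a shift or a turn outside -1 to 1 is refused whole. A call with a gripper value outside its range is refused whole. The fingers move at their own pace and stop on an object; FORCE is the grip in N (left out, the last holds). Time passes only in rows, so rows that do not move let the fingers close. It gives the time, the measured TCP pose, the force, the opening and the grip force at its end, in the units of the state.
- robot.state(): the state, without advancing time (a new reading comes with each control period).
- robot.grab_frame(name): name is "scene" or "side" or "wrist"; returns the picture (400x640x3 uint8, red, green, blue); there is no depth.
- robot.camera_params(name): a dict with "fx", "fy", "cx", "cy" (pixels), "dist" ([k1, k2, p1, p2, k3] as OpenCV has them; the pictures are not rectified), "camera_from_world" (4x4, takes a point from world to camera coordinates). Camera axes: x right, y up, looking along -z (the intrinsics and any distortion apply to the point x, -y, -z); pixel columns grow to the right and rows downward; lengths in m; the calibration is good to about 2 mm. A picture is of the moment at which its call begins: read the wrist's pose just before it. camera_params takes no time and is no camera call; for the wrist camera it gives the pose at the moment of the call.
- robot.job_done(): hands the job in; it is judged then, once.
The state is a dict: "time": time; "qpos": joint angles; "dq": joint speeds; "tau": joint torques, N m; "ee_pos": TCP position; "tcp_rot": TCP orientation; "ft_force": force on the tool from outside, world axes, zero at the start; "wrist_torque": the same for the moment, N m; "width": opening from 0.0 (shut) to 1.0 (fully open); "grip_force": force on a finger pad.
Only numpy, scipy, OpenCV 4.12 (cv2) and the standard library are available. Lean on these libraries where they do the work, as an engineer would, in place of code of your own. Each camera call takes 0.05 s, during which the arm holds its last target. There are 200 camera calls.

## Task

Take the key from its rest, put it fully home in the lock of the card stand and turn it to swing the brass bar right clear of the cards. Slide every bronze-thimble card and every white-thimble card up out of its groove and lower it, standing on its bottom edge and never dropped, into the file box of its own colour (tan box with bronze badge, navy box with white badge), leaving the green soapstone card in place. Then turn the bar back home over the stand with the key and return the key fully home in its rest; move the bar only by the key and leave the turtle, weight, reel and loose thimbles where they are.

Things in the scene. Friction and masses are not known exactly. Their poses are not given: they have to be found in the camera images.
- stand: walnut card stand fixed to the shelf, plank 100 (x) by 370 (y) by 14 mm, six grooves side by side along its y. Origin: on the shelf, z up. Its y is within 0.12 rad of world y. The lock's square post stands at y = -165 mm. Any groove may be empty; the cards may be in any grooves
- groove0 (a point): foot of the groove nearest the lock, at stand x = 0, y = -97, z = 22 mm, axes as the stand's. The others follow every 45 mm along +y. All lean 15 deg from the vertical to +y, 9 mm wide, with a 20 mm lip and a 60 mm high back fin; draw cards up along their lean. Neighbouring cards are only 38 mm clear: open the fingers part-way
- lock (a joint): turn of the lock cylinder with its bar, about the vertical (rad): 0 = bar home along stand +y over all the cards; grows clockwise from above, the bar swinging to +x (away from the robot), to a stop at 1.48 = clear of all cards. To be turned by the key only; friction 0.06 N m, stays where left. The key has about 0.12 rad of play, so turn it that much past the bar's angle, both ways
- keyhole (a point): keyhole mouth: centre of the top face of the brass lock cylinder (34 mm square nose on a 49 mm round collar, 160 mm above the shelf); turns with it. Vertical slot 20 mm along this frame's y (the bar's direction), 8 mm along x, 38 mm deep, 2 mm chamfer
- bar_end (a point): far end of the flat brass bar fixed to the lock cylinder, 12 mm wide, 7 mm thick, reaching 330 mm from the lock's axis along the keyhole's +y; underside 122 mm above the shelf, 5 mm over the cards' top edges
- key: key, upright, 86 mm long, 60 g. Origin: blade tip, z up to the bow. Blade 18 (x) by 6 (y) by 36 mm with narrowed tip; shoulder 30 x 14 mm, z = 36 to 42, stops on the lock or rest; red bow 34 mm wide (x), 10 mm thick (y), z = 42 to 86: pinch across its thickness. Fits either way round
- rest: wooden key rest fixed to the shelf, 60 (x) by 50 (y) by 50 mm high; origin: centre of its underside; the key starts in its slot, shoulder on the block (tip 14 mm above the shelf), key x along the rest's x
- rest_hole0 (a point): mouth of the key rest's slot, centre of its top face, 50 mm up: vertical slot 20 mm along x, 8 mm along y, 40 mm deep, 2 mm chamfer
- box_bronze: tan, bronze thimble badges on the long sides, for bronze-thimble cards; loose open file box 106 (x) by 144 (y) by 65 mm high, 0.7 kg, walls and floor 5 mm; origin under its middle. Two pale dividers (top 62 mm up) make three compartments 42 mm along y, 96 along x, centred at y = -46, 0, +46; one card each, on edge, leaning on divider or wall. Starts with its y within 0.15 rad of world y
- box_white: navy, white thimble badges on the long sides, for white-thimble cards; loose open file box 106 (x) by 144 (y) by 65 mm high, 0.7 kg, walls and floor 5 mm; origin under its middle. Two pale dividers (top 62 mm up) make three compartments 42 mm along y, 96 along x, centred at y = -46, 0, +46; one card each, on edge, leaning on divider or wall. Starts with its y within 0.15 rad of world y
- bronze1: thimble card, tan with bronze thimble, may be absent: plate 80 wide (x), 5 thick (y), 100 mm tall (z), 65 g; origin: centre of bottom edge. In the stand it leans 15 deg towards its plain back (+y, the stand's +y), x along the stand's x. The thimble, 18 mm wide, stands 18 mm out of the front (-y) face, 25 to 51 mm up; pinch the top 40 mm by the faces
- bronze2: thimble card, tan with bronze thimble, may be absent: plate 80 wide (x), 5 thick (y), 100 mm tall (z), 65 g; origin: centre of bottom edge. In the stand it leans 15 deg towards its plain back (+y, the stand's +y), x along the stand's x. The thimble, 18 mm wide, stands 18 mm out of the front (-y) face, 25 to 51 mm up; pinch the top 40 mm by the faces
- bronze3: thimble card, tan with bronze thimble, may be absent: plate 80 wide (x), 5 thick (y), 100 mm tall (z), 65 g; origin: centre of bottom edge. In the stand it leans 15 deg towards its plain back (+y, the stand's +y), x along the stand's x. The thimble, 18 mm wide, stands 18 mm out of the front (-y) face, 25 to 51 mm up; pinch the top 40 mm by the faces
- white1: thimble card, navy with white bisque thimble, may be absent: plate 80 wide (x), 5 thick (y), 100 mm tall (z), 65 g; origin: centre of bottom edge. In the stand it leans 15 deg towards its plain back (+y, the stand's +y), x along the stand's x. The thimble, 18 mm wide, stands 18 mm out of the front (-y) face, 25 to 51 mm up; pinch the top 40 mm by the faces
- white2: thimble card, navy with white bisque thimble, may be absent: plate 80 wide (x), 5 thick (y), 100 mm tall (z), 65 g; origin: centre of bottom edge. In the stand it leans 15 deg towards its plain back (+y, the stand's +y), x along the stand's x. The thimble, 18 mm wide, stands 18 mm out of the front (-y) face, 25 to 51 mm up; pinch the top 40 mm by the faces
- green: thimble card, moss green with soapstone thimble, stays in the stand: plate 80 wide (x), 5 thick (y), 100 mm tall (z), 65 g; origin: centre of bottom edge. In the stand it leans 15 deg towards its plain back (+y, the stand's +y), x along the stand's x. The thimble, 18 mm wide, stands 18 mm out of the front (-y) face, 25 to 51 mm up; pinch the top 40 mm by the faces
- turtle: bystander, leave alone: carved grey-green soapstone turtle, 90 mm long, 38 mm high, origin under its middle
- pear: bystander, leave alone: brass pear-shaped sewing weight, 66 mm in diameter, 75 mm high, origin under its middle
- thimble_b: bystander, leave alone: bronze thimble, 24 mm in diameter, 34 mm high, origin under its middle
- thimble_w: bystander, leave alone: white bisque thimble, 24 mm in diameter, 34 mm high, origin under its middle
- reel: bystander, leave alone: wooden reel with a red barrel, 32 mm in diameter, 45 mm high, origin under its middle
There are look-alikes about, which are no part of the job. There is more than one size of the key; the job needs the larger. Several things look just like the box_white: the one meant starts farthest from the robot's base.

How it is judged:
By the outcome, as a careful person would: the job done as asked, in the order asked, and still so for the second after the job is handed in, with the robot touching nothing.
Of bronze1, bronze2, bronze3, white1, white2 only 3 to 5 are there at a start; the rules pass over those that are not, and their reading is None.
At some moment in a run one of box_bronze, box_white may be knocked a few centimetres aside while the robot is not near it.
It also fails if it takes over 210 s, if anything falls off the work surface, if the arm or the gripper's body presses on something with over 40 N, if the wrist force passes 120 N, or if a joint passes its speed limit or range.

## Working session

There is one attempt and no reset: what is moved stays moved. The work goes in short steps, Python scripts to look and compute and a shell command to move; the robot and the scene stay as the last step left them, time stands still between calls to the robot, and variables do not carry over. Pictures are saved under pics/ and viewed, at most 14 in all, crops included, and the job is handed in when it is done.

```bash
ls; mkdir -p pics; cat > h.py <<'E'
import numpy as np, cv2
from plant import robot
def params(n):
    p=robot.camera_params(n); K=np.array([[p['fx'],0,p['cx']],[0,p['fy'],p['cy']],[0,0,1]]); return K,np.array(p['dist']),np.array(p['camera_from_world'])
def ray(P,uv):
    K,d,T=P; q=cv2.undistortPoints(np.array(uv,float).reshape(-1,1,2),K,d).reshape(-1,2)
    D=np.c_[q[:,0],-q[:,1],-np.ones(len(q))]@T[:3,:3]; o=-T[:3,:3].T@T[:3,3]; return o,D
def onz(P,uv,z):
    o,D=ray(P,uv); return o+D*((z-o[2])/D[:,2])[:,None]
def proj(P,X):
    K,d,T=P; X=np.array(X,float).reshape(-1,3); c=X@T[:3,:3].T+T[:3,3]; c=c*[1,-1,-1]
    return cv2.projectPoints(c,np.zeros(3),np.zeros(3),K,d)[0].reshape(-1,2)
def grab(n,f):
    P=params(n); im=np.array(robot.grab_frame(n))[:,:,::-1].copy(); cv2.imwrite('pics/'+f+'.png',im); np.savez('pics/'+f+'.npz',K=P[0],d=P[1],T=P[2]); return P,im
def load(f):
    z=np.load('pics/'+f+'.npz'); return (z['K'],z['d'],z['T']),cv2.imread('pics/'+f+'.png')
E
python3 - <<'E'
from h import *
for n in ['scene','side','wrist']:
    P,im=grab(n,n+'0'); print(n,P[0].round(1).tolist(),(-P[2][:3,:3].T@P[2][:3,3]).round(3), P[2][2,:3].round(2))
print(robot.state())
E
```

```text
pics
scene [[476.7, 0.0, 318.0], [0.0, 476.7, 203.1], [0.0, 0.0, 1.0]] [1.091 0.664 1.006] [0.46 0.54 0.7 ]
side [[433.9, 0.0, 313.6], [0.0, 433.9, 203.6], [0.0, 0.0, 1.0]] [0.214 0.706 0.859] [-0.31  0.66  0.69]
wrist [[288.3, 0.0, 317.1], [0.0, 288.3, 200.2], [0.0, 0.0, 1.0]] [ 0.339 -0.531  0.374] [0.25 0.12 0.96]
{'time': 0.15, 'qpos': array([-1.23296042e+00,  5.32378806e-02,  1.61398316e+00,  3.63900442e-05,
        1.47599735e+00, -1.19010261e-01]), 'dq': array([-0.00210848, -0.00155808, -0.00556427,  0.00014728, -0.00276699,
        0.00080993]), 'tau': array([ 7.17727307e-04, -3.94241774e+01, -3.70721269e+01, -1.09210550e-04,
        4.65412420e-03, -1.31753509e-05]), 'ee_pos': array([ 0.27562886, -0.56070917,  0.40372222]), 'tcp_rot': array([-3.13998271e+00, -2.28988300e-04,  4.56842506e-01]), 'ft_force': array([-0.12964151, -0.76242394,  0.54702684]), 'wrist_torque': array([0.01460545, 0.03143863, 0.04118662]), 'grip_force': 0.0, 'width': 1.0006530803265388}
```

View pics/scene0.png

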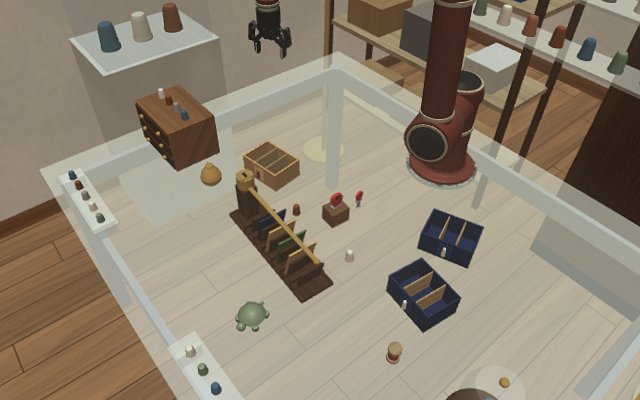

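View pics/side0.png

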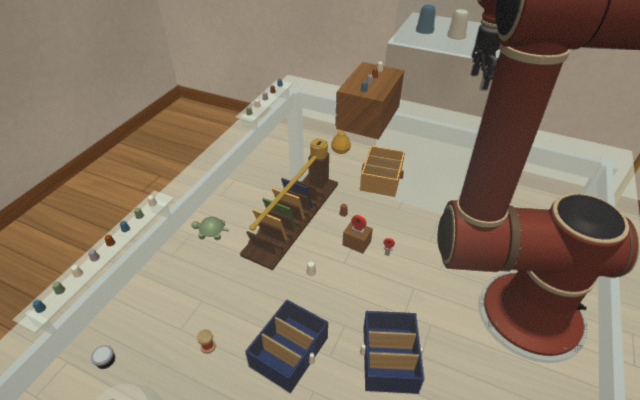

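The scene shows the stand running from its lock at (245,180) to (315,290). The rest with the big key is at (336,207) and the small key at (360,197). The tan box is at (271,165), and the two navy boxes are at (450,237) and (423,293). I'll enlarge both views for corner positions.

```bash
python3 - <<'E'
from h import *
P,a=load('scene0'); Q,b=load('side0')
A=cv2.resize(a[140:310,220:350],None,fx=3.5,fy=3.5,interpolation=cv2.INTER_CUBIC)
B=cv2.resize(b[130:270,235:415],None,fx=4.2,fy=4.2,interpolation=cv2.INTER_CUBIC)
cv2.imwrite('pics/cA.png',A);cv2.imwrite('pics/cB.png',B);print(A.shape,B.shape)
print(onz(P,[[336,222],[450,237],[423,293],[271,165]],0.0).round(3)); print(onz(Q,[[357,245],[392,350],[288,343],[383,170]],0).round(3))
E
```

```text
(595, 455, 3) (588, 756, 3)
[[ 0.443 -0.015  0.   ]
 [ 0.23   0.23   0.   ]
 [ 0.433  0.309  0.   ]
 [ 0.442 -0.339  0.   ]]
[[ 0.435 -0.024 -0.   ]
 [ 0.261  0.223  0.   ]
 [ 0.469  0.301  0.   ]
 [ 0.472 -0.351  0.   ]]
```

View pics/cA.png

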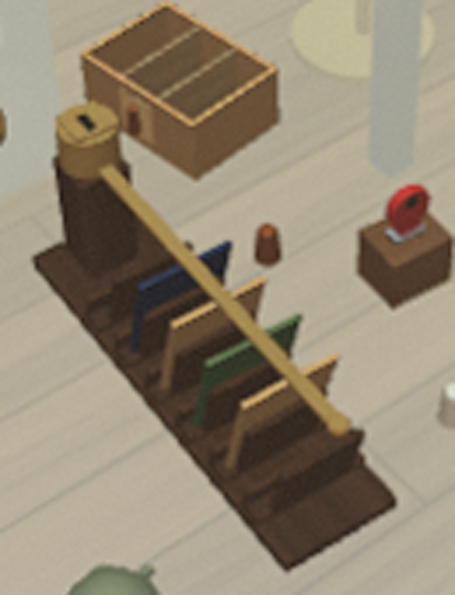

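View pics/cB.png

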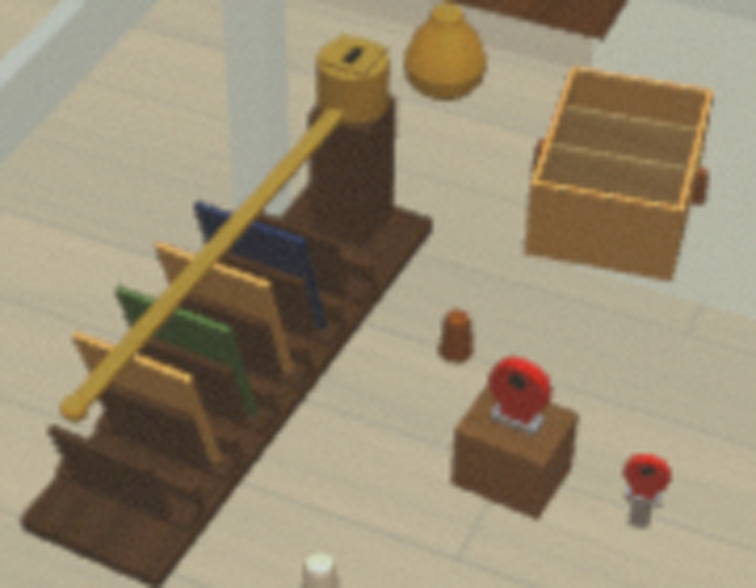

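The cards are: groove 1 navy, groove 2 tan, groove 3 green (stays), groove 4 tan, with grooves 0 and 5 empty. The large key stands in the block at A(408,210)/B(520,390). Next I triangulate these points.

```bash
python3 - <<'E'
from h import *
P,a=load('scene0'); Q,b=load('side0')
fA=lambda p:np.array(p)/3.5+[220,140]; fB=lambda p:np.array(p)/4.2+[235,130]
def tri(p,q):
    o1,d1=ray(P,[p]);o2,d2=ray(Q,[q]);d1=d1[0]/np.linalg.norm(d1);d2=d2[0]/np.linalg.norm(d2)
    s=np.linalg.lstsq(np.c_[d1,-d2],o2-o1,rcond=None)[0];x=o1+s[0]*d1;y=o2+s[1]*d2
    return ((x+y)/2).round(4),round(np.linalg.norm(x-y),4)
for n,p,q in [('keyhole',(87,122),(353,54)),('barend',(343,425),(72,408)),('bow',(408,210),(520,390)),('restL',(395,267),(457,430)),('smallkey',(0,0),(0,0)),
 ('c1 -x',(230,243),(305,243)),('c1 +x',(135,290),(197,205)),('c2 +x',(172,324),(157,245)),('c2 -x',(265,283),(268,285)),('c4 +x',(240,405),(75,337)),('c4 -x',(338,358),(190,380)),
 ('tan1',(167,5),(712,92)),('tan2',(277,68),(686,210)),('tan3',(195,122),(532,180)),('tan4',(84,55),(573,70))]:
    print(n,*tri(fA(p),fB(q)))
print('rest A',onz(P,fA([(360,243),(393,268),(452,240)]),.05).round(4).tolist());print('rest B',onz(Q,fB([(457,430),(542,470),(578,412),(497,380)]),.05).round(4).tolist())
print('tan A',onz(P,fA([(167,5),(277,68),(195,122),(84,55)]),.065).round(4).tolist());print('tanB',onz(Q,fB([(712,92),(686,210),(532,180),(573,70)]),.065).round(4).tolist())
print('plank',onz(P,fA([(36,262),(397,503)]),.014).round(4).tolist(),onz(Q,fB([(432,225),(22,522)]),.014).round(4).tolist())
# navy masks
for PP,im in((P,a),(Q,b)):
    hsv=cv2.cvtColor(im,cv2.COLOR_BGR2HSV); m=cv2.inRange(hsv,(105,70,20),(130,255,150)); m=cv2.morphologyEx(m,cv2.MORPH_CLOSE,np.ones((9,9)))
    for c in cv2.findContours(m,0,2)[0]:
        if cv2.contourArea(c)>800:
            ap=cv2.approxPolyDP(cv2.convexHull(c),3,True)[:,0]; print(ap.tolist(),onz(PP,ap,.065).round(3).tolist())
E
```

```text
keyhole [ 0.6223 -0.1926  0.1592] 0.0033
barend [0.6414 0.139  0.1301] 0.0029
bow [ 0.4367 -0.0264  0.078 ] 0.0027
restL [ 0.4674 -0.0052  0.0498] 0.0029
smallkey [ 0.7386 -0.0246  0.3508] 0.1354
c1 -x [ 0.5911 -0.0537  0.1167] 0.002
c1 +x [ 0.6715 -0.062   0.1126] 0.0024
c2 +x [ 0.6726 -0.0131  0.1182] 0.001
c2 -x [ 0.5946 -0.0075  0.1164] 0.0056
c4 +x [0.6784 0.0751 0.1155] 0.0007
c4 -x [0.5993 0.0823 0.1168] 0.0043
tan1 [ 0.4212 -0.3816  0.0628] 0.0044
tan2 [ 0.399  -0.2447  0.0639] 0.0033
tan3 [ 0.5023 -0.2246  0.0703] 0.0022
tan4 [ 0.5222 -0.3659  0.0634] 0.0024
rest A [[0.4728, -0.0411, 0.05], [0.4702, -0.0035, 0.05], [0.4128, 0.0026, 0.05]]
rest B [[0.4674, -0.007, 0.05], [0.4095, 0.0018, 0.05], [0.4059, -0.0519, 0.05], [0.4608, -0.0567, 0.05]]
tan A [[0.4244, -0.3759, 0.065], [0.401, -0.2414, 0.065], [0.4996, -0.2281, 0.065], [0.5239, -0.3625, 0.065]]
tanB [[0.4207, -0.3823, 0.065], [0.3988, -0.2459, 0.065], [0.5043, -0.2326, 0.065], [0.5217, -0.3657, 0.065]]
plank [[0.6715, -0.2173, 0.014], [0.5975, 0.1508, 0.014]] [[0.5699, -0.2156, 0.014], [0.6882, 0.1412, 0.014]]
[[455, 310], [428, 318], [409, 307], [390, 275], [421, 258], [460, 297]] [[0.453, 0.411, 0.065], [0.518, 0.385, 0.065], [0.53, 0.337, 0.065], [0.498, 0.245, 0.065], [0.399, 0.257, 0.065], [0.415, 0.395, 0.065]]
[[434, 209], [482, 227], [471, 256], [450, 260], [437, 255], [422, 233]] [[0.239, 0.163, 0.065], [0.189, 0.29, 0.065], [0.294, 0.334, 0.065], [0.347, 0.308, 0.065], [0.36, 0.276, 0.065], [0.333, 0.202, 0.065]]
[[366, 312], [414, 314], [422, 371], [417, 391], [380, 390], [370, 381]] [[0.334, 0.199, 0.065], [0.24, 0.161, 0.065], [0.193, 0.277, 0.065], [0.191, 0.318, 0.065], [0.253, 0.344, 0.065], [0.276, 0.336, 0.065]]
[[286, 301], [326, 322], [308, 364], [287, 386], [246, 351]] [[0.5, 0.246, 0.065], [0.401, 0.256, 0.065], [0.395, 0.355, 0.065], [0.412, 0.41, 0.065], [0.517, 0.382, 0.065]]
```

```bash
python3 -m creep '{"claw":[-1,-1,-1,-1,-1,-1,-1,-1,-1,-1,-1,-1],"linear":[[0.29,0.97,0],[0.29,0.97,0],[0.29,0.97,0],[0.29,0.97,0],[0.29,0.97,0],[0.29,0.97,0],[0.29,0.97,0],[0.29,0.97,0],[0.29,0.97,0],[0.29,0.97,0],[0.29,0.97,0],[0,0,0]],"spin":[-0.355,-0.355,-0.355,-0.355,-0.355,-0.355,-0.355,-0.355,-0.355,-0.355,-0.355,0]}' 60
python3 - <<'E'
from h import *
P,im=grab('wrist','w1'); print(proj(P,[[.4365,-.027,.05],[.4365,-.027,.1],[.622,-.193,.16]]).round(0).tolist())
E
```

```text
time: 1.65
ee_pos: [0.4354, -0.0248, 0.4044]
tcp_rot: [-3.141, 0.001, -0.123]
ft_force: [0.1, -0.3, 0.4]
width: 0.999
grip_force: 0.0
[[319.0, 181.0], [319.0, 192.0], [568.0, -129.0]]
```

View pics/w1.png

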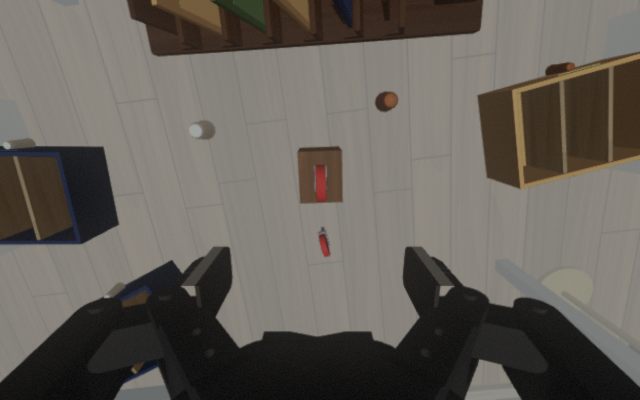

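The wrist view shows the rest at (320,175) with the red bow almost edge-on at (320,183). The small key lies at (324,243). I'll measure the rest and bow outline.

```bash
python3 - <<'E'
from h import *
P,im=load('w1'); hsv=cv2.cvtColor(im,cv2.COLOR_BGR2HSV)
red=cv2.inRange(hsv,(0,170,60),(8,255,255))|cv2.inRange(hsv,(172,170,60),(180,255,255)); red[215:]=0;red[:140]=0;red[:,:290]=0;red[:,350:]=0
ys,xs=np.nonzero(red); print('red',xs.min(),xs.max(),ys.min(),ys.max())
for y in range(ys.min(),ys.max()+1,4): r=xs[ys==y]; print(y,r.min(),r.max())
br=cv2.inRange(hsv,(5,60,20),(20,255,125)); br[215:]=0;br[:140]=0;br[:,:285]=0;br[:,355:]=0
c=max(cv2.findContours(br|red,0,2)[0],key=cv2.contourArea); print(cv2.approxPolyDP(c,2.5,True)[:,0].tolist())
pts=[[301,202],[342,202],[341,149],[299,150]]
print(onz(P,pts,.05).round(4).tolist())
v=cv2.resize(im[135:215,270:370],None,fx=7,fy=7,interpolation=cv2.INTER_CUBIC);cv2.imwrite('pics/w1c.png',v)
E
```

```text
red 317 325 167 200
167 319 319
171 317 323
175 317 323
179 321 321Traceback (most recent call last):
  File "<stdin>", line 5, in <module>
    return umr_minimum(a, axis, None, out, keepdims, initial, where)
ValueError: zero-size array to reduction operation minimum which has no identity
```

```bash
python3 - <<'E'
from h import *
P,im=load('w1'); hsv=cv2.cvtColor(im,cv2.COLOR_BGR2HSV)
red=cv2.inRange(hsv,(0,150,60),(8,255,255))|cv2.inRange(hsv,(172,150,60),(180,255,255)); 
w=np.zeros_like(red); w[140:212,285:355]=255
br=cv2.inRange(hsv,(3,70,20),(20,255,140))
m=cv2.morphologyEx((br|red)&w,cv2.MORPH_CLOSE,np.ones((5,5)))
c=max(cv2.findContours(m,0,2)[0],key=cv2.contourArea); a=cv2.approxPolyDP(c,2,True)[:,0]; print(a.tolist(),cv2.contourArea(c)); print(onz(P,a,.05).round(4).tolist())
r=cv2.minAreaRect(c);print(r)
print(hsv[145:210:4,306,:].tolist())
ys,xs=np.nonzero(red&w)
for y in range(ys.min(),ys.max()+1,3):
    q=xs[ys==y]
    if len(q): print(y,q.min(),q.max(),end='; ')
E
```

```text
[[338, 147], [303, 148], [298, 151], [300, 202], [341, 201], [341, 150]] 2256.5
[[0.4721, -0.053, 0.05], [0.4757, -0.0142, 0.05], [0.4731, -0.0082, 0.05], [0.4141, -0.0022, 0.05], [0.4095, -0.0501, 0.05], [0.4684, -0.056, 0.05]]
((319.5, 174.5), (55.0, 43.0), 90.0)
[[19, 21, 136], [13, 98, 60], [13, 107, 93], [14, 111, 92], [12, 106, 94], [14, 109, 94], [15, 110, 95], [14, 109, 94], [13, 107, 95], [13, 107, 95], [13, 106, 94], [13, 114, 94], [13, 107, 95], [12, 105, 95], [13, 106, 94], [20, 22, 139], [20, 22, 138]]
165 317 319; 168 316 323; 171 316 323; 174 316 324; 177 317 324; 180 317 324; 183 317 324; 186 317 324; 189 317 325; 192 316 325; 195 316 325; 198 317 325; 201 318 319;
```

```bash
python3 -m creep '{"claw":[0,0,0,0,0,0,0,1,1,1,1,1],"linear":[[0.1,-0.08,0],[0,0,-0.6],[0,0,-0.6],[0,0,-0.6],[0,0,-0.6],[0,0,-0.6],[0,0,-0.36],[0,0,0],[0,0,0],[0,0,0],[0,0,0],[0,0,0]],"spin":[0.15,0,0,0,0,0,0,0,0,0,0,0]}' 60
```

```text
time: 3.2
ee_pos: [0.4403, -0.031, 0.2373]
tcp_rot: [-3.138, -0.001, -0.107]
ft_force: [0.5, 5.3, -2.3]
width: 0.112
grip_force: 61.3
```

```bash
python3 -m creep '{"claw":[1,1,1],"linear":[[0,0.03,0],[0,0,0],[0,0,0]],"spin":[0,0,0]}' 60
```

```text
time: 3.58
ee_pos: [0.4405, -0.0301, 0.2375]
tcp_rot: [3.141, -0.001, -0.107]
ft_force: [-0.4, 2.1, -0.2]
width: 0.105
grip_force: 61.8
```

```bash
python3 -m creep '{"claw":[1,1,1,1,1,1,1,1,1,1,1,1,1,1],"linear":[[0,0,0.3],[0,0,0.6],[0,0,0.9],[0,0,0.93],[0,0,0.9],[0,0,0.9],[0,0,1],[0.6,-0.54,0],[0.6,-0.54,0],[0.6,-0.54,0],[0.6,-0.54,0],[0.6,-0.54,0],[0.6,-0.54,0],[0,0,0]],"spin":[0,0,0,0,0,0,0,0,0,0,0,0,0,0]}' 60
python3 - <<'E'
from h import *
P,im=grab('wrist','w2')
cv2.imwrite('pics/w2c.png',cv2.resize(im[80:280,200:460],None,fx=3,fy=3,interpolation=cv2.INTER_CUBIC))
E
```

```text
time: 5.32
ee_pos: [0.6211, -0.1937, 0.5129]
tcp_rot: [3.141, 0.001, -0.108]
ft_force: [-0.1, 1.5, -1.6]
width: 0.109
grip_force: 61.8
```

View pics/w2c.png

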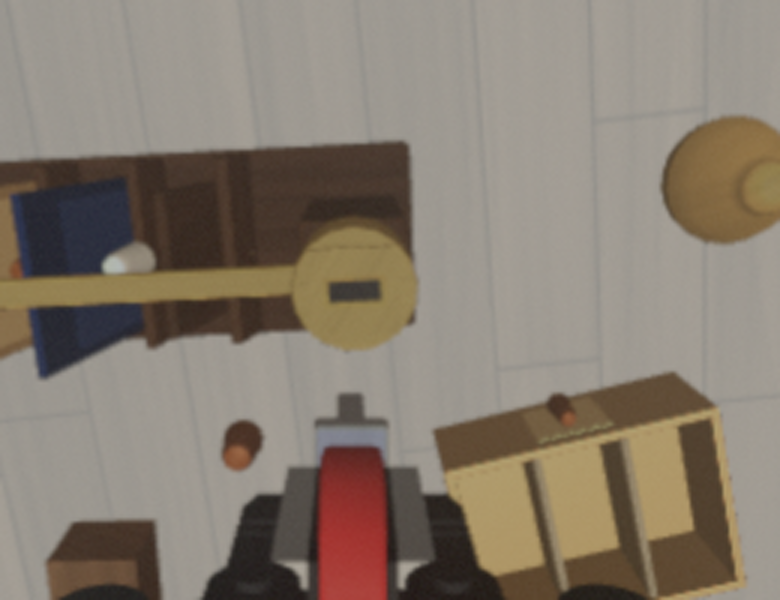

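The slot shows as a dark rectangle at crop (354,290), full-frame about (318,177). The key is held upright. Now the slot centre and angle.

```bash
python3 - <<'E'
from h import *
P,im=load('w2'); g=cv2.cvtColor(im,cv2.COLOR_BGR2GRAY)
w=np.zeros_like(g); w[168:186,303:334]=1
m=((g<95)&(w>0)).astype(np.uint8)
c=max(cv2.findContours(m,0,2)[0],key=cv2.contourArea); M=cv2.moments(c); r=cv2.minAreaRect(c); print(r, M['m10']/M['m00'],M['m01']/M['m00'])
b=cv2.boxPoints(r); print(onz(P,b,.16).round(4).tolist()); print(onz(P,[r[0]],.16).round(4))
hsv=cv2.cvtColor(im,cv2.COLOR_BGR2HSV); mb=cv2.inRange(hsv,(18,100,80),(30,255,255)); mb[:140]=0;mb[200:]=0;mb[:,:295]=0;mb[:,345:]=0
c=max(cv2.findContours(mb,0,2)[0],key=cv2.contourArea);print(cv2.minEnclosingCircle(c))
# bar centreline
X=[]
full=cv2.inRange(hsv,(18,90,80),(30,255,255))
for x in range(205,290,8):
    q=np.nonzero(full[165:185,x])[0]
    if len(q): X.append([x,165+q.mean()])
B=onz(P,X,.129); f=np.polyfit(B[:,1],B[:,0],1); print('bar slope dx/dy',f, B[[0,-1]].round(4).tolist())
print(np.arctan2(*(B[-1]-B[0])[:2]))
E
```

```text
((317.9735412597656, 176.65586853027344), (6.519202709197998, 16.413053512573242), 85.60128784179688) 317.8471454880294 176.6500920810313
[[0.6313, -0.1868, 0.16], [0.6307, -0.2054, 0.16], [0.6232, -0.2052, 0.16], [0.6237, -0.1865, 0.16]]
[[ 0.6272 -0.196   0.16  ]]
((316.49456787109375, 174.73460388183594), 22.525001525878906)
bar slope dx/dy [0.05124084 0.6377432 ] [[0.6339, -0.0551, 0.129], [0.6295, -0.1551, 0.129]]
-3.097773595015638
```

```bash
python3 -m creep '{"claw":[1,1,1,1,1,1,1,1,1,1,1,1,1,1,1],"linear":[[0.106,-0.06,0],[0,0,0],[0,0,0],[0,0,0],[0,0,0],[0,0,0],[0,0,0],[0,0,0],[0,0,0],[0,0,0],[0,0,0],[0,0,-0.8],[0,0,-0.8],[0,0,-0.66],[0,0,0]],"spin":[0.987,0.987,0.987,0.987,0.987,0.987,0.987,0.987,0.987,0.987,0.987,0,0,0,0]}' 60
python3 - <<'E'
from h import *
P,im=grab('wrist','w3'); t=robot.state(); print(t['ee_pos'],t['tcp_rot'])
A,a=grab('scene','s3');B,b=grab('side','d3')
x,y,z=t['ee_pos']; 
print(proj(P,[[x,y,z-.2235],[x,y,.16]]).round(1).tolist())
U=[x,y,z-.2235]
def crop(im,c,r=33,f=9): c=np.array(c).round().astype(int); return cv2.resize(im[c[1]-r:c[1]+r,c[0]-r:c[0]+r],(r*2*6,r*2*6),interpolation=cv2.INTER_CUBIC),(c-r).tolist()
c1,o1=crop(a,proj(A,U)[0]);c2,o2=crop(b,proj(B,U)[0]);print(o1,o2)
w=cv2.resize(im[130:230,250:383],(798,600),interpolation=cv2.INTER_CUBIC)
cv2.imwrite('pics/ext3.png',np.hstack([c1,c2])); cv2.imwrite('pics/w3c.png',w)
E
```

```text
time: 7.25
ee_pos: [0.6241, -0.1939, 0.3975]
tcp_rot: [-3.136, -0.002, 1.523]
ft_force: [-0.7, 0.5, -0.8]
width: 0.113
grip_force: 61.7
[ 0.62479299 -0.19422638  0.4002133 ] [-3.14004406e+00 -3.98421454e-04  1.52258567e+00]
[[317.8, 221.1], [317.9, 213.6]]
[210, 136] [285, 105]
```

View pics/w3c.png

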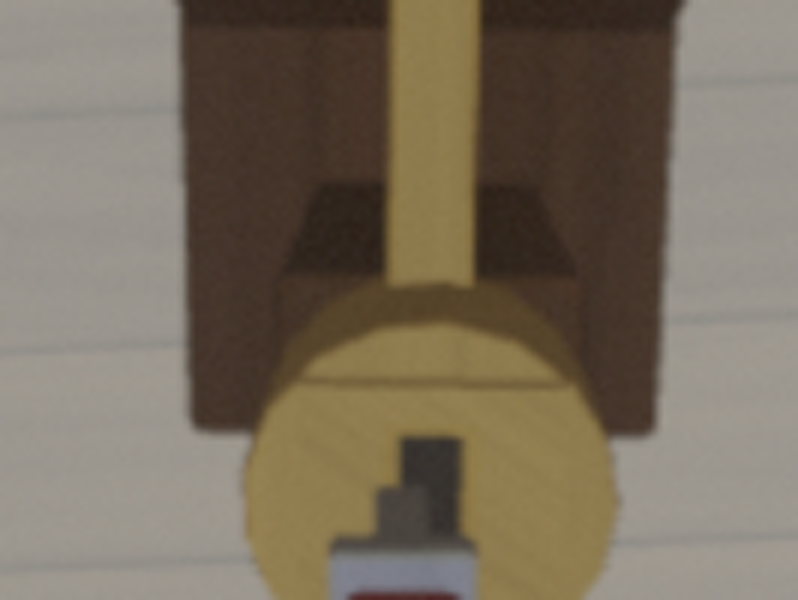

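View pics/ext3.png

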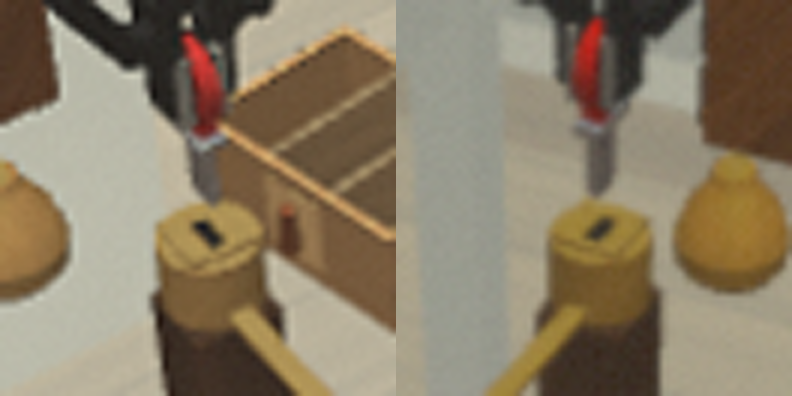

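The wrist crop shows the blade about 29 px (~4 mm) left of the slot centre, so it needs to go +x. Both outside views show the tip just above the slot. I'll work out the offsets.

```bash
python3 - <<'E'
from h import *
P,_=load('w3');A,_=load('s3');B,_=load('d3')
def tri(p,q):
    o1,d1=ray(A,[p]);o2,d2=ray(B,[q]);d1=d1[0]/np.linalg.norm(d1);d2=d2[0]/np.linalg.norm(d2)
    s=np.linalg.lstsq(np.c_[d1,-d2],o2-o1,rcond=None)[0];return ((o1+s[0]*d1+o2+s[1]*d2)/2).round(4)
fa=lambda u,v:(210+u/6,136+v/6); fb=lambda u,v:(285+u/6,105+v/6)
print('slot',tri(fa(208,234),fb(205,230)),'tip',tri(fa(207,198),fb(203,192)))
# single view at known heights
print(onz(A,[fa(208,234)],.16),onz(B,[fb(205,230)],.16)); print(onz(A,[fa(207,198)],.1767),onz(B,[fb(203,192)],.1767))
w=lambda u,v:(250+u/6,130+v/6)
print('wrist slot +y end',onz(P,[w(432,437)],.16),'tip +y end',onz(P,[w(403,487)],.1767))
print('shoulder +y bottom edge',onz(P,[w(403,540)],.2127),robot.state()['ee_pos'])
E
```

```text
slot [ 0.6223 -0.1937  0.1573] tip [ 0.6221 -0.1909  0.1802]
[[ 0.62444914 -0.18927299  0.16      ]] [[ 0.62108013 -0.19223742  0.16      ]]
[[ 0.62076787 -0.19288848  0.1767    ]] [[ 0.62454298 -0.19749741  0.1767    ]]
wrist slot +y end [[ 0.62825753 -0.18582723  0.16      ]] tip +y end [[ 0.62468098 -0.18686098  0.1767    ]]
shoulder +y bottom edge [[ 0.6252051  -0.18057812  0.2127    ]] [ 0.62557649 -0.19468361  0.40322095]
```

```bash
python3 -m creep '{"claw":[1,1,1,1,1],"linear":[[0.05,0.01,-0.1],[0,0,0],[0,0,0],[0,0,0],[0,0,0]],"spin":[0,0,0,0,0]}' 60
python3 - <<'E'
from h import *
t=robot.state();P,im=grab('wrist','w4'); print(t['ee_pos'],t['tcp_rot'][2])
g=cv2.cvtColor(im,cv2.COLOR_BGR2GRAY)
for r in range(199,222,2): print(r,g[r,306:334].tolist())
E
```

```text
time: 8.02
ee_pos: [0.628, -0.1945, 0.3952]
tcp_rot: [-3.142, 0.0, 1.522]
ft_force: [-0.0, -0.1, -0.9]
width: 0.108
grip_force: 61.7
[ 0.62797249 -0.19445297  0.39523553] 1.5220538528027363
199 [126, 126, 126, 126, 126, 125, 126, 126, 127, 125, 126, 126, 123, 124, 124, 128, 127, 128, 129, 127, 126, 126, 125, 125, 125, 125, 125, 126]
201 [124, 123, 121, 118, 117, 115, 116, 116, 115, 116, 116, 117, 117, 118, 122, 124, 124, 124, 127, 127, 128, 129, 126, 126, 126, 125, 123, 125]
203 [125, 123, 117, 95, 63, 57, 55, 57, 56, 58, 58, 57, 58, 76, 104, 122, 125, 124, 124, 125, 126, 125, 127, 129, 128, 127, 126, 127]
205 [123, 121, 117, 94, 60, 54, 53, 53, 52, 54, 51, 52, 53, 71, 104, 122, 125, 126, 126, 126, 125, 124, 123, 124, 128, 128, 128, 128]
207 [123, 121, 115, 92, 59, 51, 50, 51, 52, 53, 53, 52, 53, 73, 104, 123, 125, 125, 125, 127, 127, 126, 125, 126, 124, 125, 126, 126]
209 [123, 121, 114, 93, 58, 54, 51, 50, 51, 51, 54, 52, 52, 72, 103, 122, 125, 127, 127, 126, 127, 126, 127, 127, 127, 126, 126, 125]
211 [121, 120, 112, 89, 56, 52, 56, 64, 66, 66, 65, 65, 65, 74, 98, 117, 123, 126, 126, 126, 128, 127, 127, 125, 126, 126, 127, 127]
213 [122, 120, 112, 89, 56, 55, 61, 69, 69, 67, 71, 70, 69, 70, 83, 107, 123, 125, 125, 125, 127, 126, 126, 127, 127, 126, 126, 125]
215 [125, 124, 116, 90, 57, 54, 59, 69, 69, 68, 69, 71, 68, 67, 76, 100, 122, 126, 124, 126, 125, 125, 126, 125, 125, 127, 126, 128]
217 [125, 122, 115, 93, 57, 51, 61, 69, 70, 70, 70, 70, 69, 70, 76, 99, 119, 122, 122, 124, 125, 125, 126, 126, 125, 126, 126, 125]
219 [97, 94, 91, 83, 66, 65, 67, 72, 68, 68, 69, 71, 68, 68, 73, 80, 93, 94, 94, 95, 94, 99, 109, 122, 125, 126, 125, 125]
221 [87, 87, 86, 86, 85, 86, 87, 86, 88, 84, 84, 87, 87, 87, 86, 89, 89, 88, 89, 91, 90, 90, 89, 103, 121, 127, 126, 127]
```

```bash
python3 - <<'E'
from h import *
P,_=load('w4')
print(onz(P,[[314.4,202]],.16),onz(P,[[316.2,210.3]],.1717),onz(P,[[316.2,219]],.2077))
E
```

```text
[[ 0.62785606 -0.18539841  0.16      ]] [[ 0.62910218 -0.18817365  0.1717    ]] [[ 0.62954072 -0.18193191  0.2077    ]]
```

```bash
python3 -m creep '{"claw":[1,1,1,1,1,1],"linear":[[-0.026,0.02,0],[0,0,-0.1],[0,0,-0.1],[0,0,-0.1],[0,0,-0.1],[0,0,0]],"spin":[0,0,0,0,0,0]}' 60
```

```text
time: 8.82
ee_pos: [0.6265, -0.1934, 0.3743]
tcp_rot: [-3.14, -0.0, 1.522]
ft_force: [-0.6, 0.2, -0.8]
width: 0.106
grip_force: 61.7
```

Tip is about 9 mm into the slot with no force; going down the rest.

```bash
python3 -m creep '{"claw":[1,1,1,1,1,1,1,1],"linear":[[0,0,-0.1],[0,0,-0.1],[0,0,-0.1],[0,0,-0.1],[0,0,-0.08],[0,0,-0.05],[0,0,0],[0,0,0]],"spin":[0,0,0,0,0,0,0,0]}' 60
```

```text
time: 9.82
ee_pos: [0.6267, -0.1934, 0.3489]
tcp_rot: [3.141, 0.0, 1.522]
ft_force: [-0.1, 0.5, -0.4]
width: 0.108
grip_force: 61.7
```

```bash
python3 -m creep '{"claw":[1,1,1,1,1],"linear":[[0,0,-0.04],[0,0,-0.02],[0,0,0],[0,0,0],[0,0,0]],"spin":[0,0,0,0,0]}' 60
```

```text
time: 10.45
ee_pos: [0.6267, -0.1934, 0.3464]
tcp_rot: [3.141, 0.0, 1.522]
ft_force: [-1.2, 0.9, 4.7]
width: 0.11
grip_force: 62.3
```

```bash
python3 -m creep '{"claw":[1,1,1,1,1,1,1,1,1,1,1],"linear":[[0.003,-0.003,0],[0.003,-0.003,0],[0.003,-0.003,0],[0.003,-0.003,0],[0.003,-0.003,0],[0.003,-0.003,0],[0.003,-0.003,0],[0.003,-0.003,0],[0.003,-0.003,0],[0.003,-0.003,0],[0,0,0]],"spin":[-0.5,-0.5,-0.5,-0.5,-0.5,-0.5,-0.5,-0.5,-0.5,-0.5,0]}' 60; python3 -c "
from plant import robot; s=robot.state(); print(s['wrist_torque'],s['qpos'])"
```

```text
time: 11.82
ee_pos: [0.6279, -0.1946, 0.3463]
tcp_rot: [-3.14, 0.001, 0.772]
ft_force: [-4.6, 2.2, 5.9]
width: 0.107
grip_force: 62.7
[ 0.34429541  0.88772561 -0.01704917] [-4.13727344e-01  1.68188101e-01  1.58709336e+00  9.30981447e-05
  1.38820075e+00  3.85190682e-01]
```

```bash
python3 -m creep '{"claw":[1,1,1,1,1,1,1,1,1,1,1,1,1],"linear":[[-0.01,0,0],[0,-0.002,0],[0,-0.002,0],[0,-0.002,0],[0,-0.002,0],[0,-0.002,0],[0,-0.002,0],[0,-0.002,0],[0,-0.002,0],[0,-0.002,0],[0,0,0],[0,0,0],[0,0,0]],"spin":[-0.57,-0.57,-0.57,-0.57,-0.57,-0.57,-0.57,-0.57,-0.57,-0.57,0,0,0]}' 60; python3 - <<'E'
from h import *
s=robot.state(); print(s['wrist_torque'])
P,im=grab('scene','s5');Q,d=grab('side','d5')
cv2.imwrite('pics/e5.png',np.hstack([cv2.resize(im[130:310,160:360],(400,360)),cv2.resize(d[100:280,200:400],(400,360))]))
E
```

```text
time: 13.45
ee_pos: [0.6276, -0.1957, 0.3464]
tcp_rot: [-3.141, 0.001, -0.083]
ft_force: [-3.1, 1.8, 4.9]
width: 0.108
grip_force: 62.7
[0.19770842 0.57464528 0.02744133]
```

View pics/e5.png

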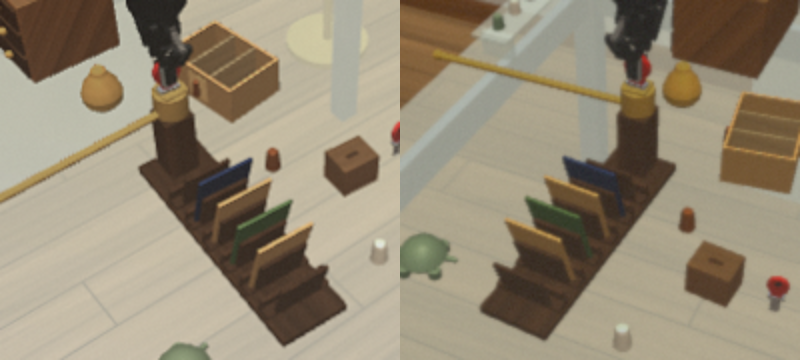

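The bar has swung across to +x. I'll nudge it to the stop and check the angle from the picture.

```bash
python3 -m creep '{"claw":[1,1,1,1],"linear":[[0,0,0],[0,0,0],[0,0,0],[0,0,0]],"spin":[-0.3,-0.2,0,0]}' 60; python3 - <<'E'
from h import *
s=robot.state(); print(s['wrist_torque'])
P,im=grab('scene','s6');Q,d=grab('side','d6')
hsv=cv2.cvtColor(d,cv2.COLOR_BGR2HSV); m=cv2.inRange(hsv,(18,110,80),(30,255,255)); X=[]
for x in range(225,305,8):
    q=np.nonzero(m[115:160,x])[0]
    if len(q) and len(q)<9: X.append([x,115+q.mean()])
B=onz(Q,X,.127); print(B[[0,-1]].round(3).tolist(),np.polyfit(B[:,0],B[:,1],1))
E
```

```text
time: 14.05
ee_pos: [0.6276, -0.1955, 0.3463]
tcp_rot: [3.141, 0.001, -0.155]
ft_force: [-3.3, 2.3, 5.4]
width: 0.107
grip_force: 63.5
[0.15850748 0.69225444 0.73680162]
[[0.932, -0.186, 0.127], [0.692, -0.194, 0.127]] [ 0.03436567 -0.21774068]
```

```bash
python3 -m creep '{"claw":[1,0.2,0.2,0.2,0.2,0.2,0.2,0.2,0.2,0.2,0.2,0.2,0.2,0.2],"linear":[[0,0,0],[0,0,0],[0,0,0],[0,0,0],[0,0,0.5],[0,0,0.8],[0,0,0.8],[0.04,0.9,0],[0.04,0.9,0],[0.04,0.9,0],[0.04,0.9,0],[0.04,0.9,0],[0.04,0.9,0],[0,0,0]],"spin":[0.47,0,0,0,0,0,0,0.04,0.04,0.04,0.04,0.04,0.04,0]}' 40; python3 - <<'E'
from h import *
s=robot.state(); print(s['ee_pos'],s['tcp_rot'][2])
P,im=grab('wrist','w7')
cv2.imwrite('pics/w7c.png',cv2.resize(im[60:310,120:460],None,fx=2.3,fy=2.3,interpolation=cv2.INTER_CUBIC))
print(proj(P,[[.6405,.0783,.1185]]))
E
```

```text
time: 15.9
ee_pos: [0.6395, 0.0769, 0.4504]
tcp_rot: [-3.141, 0.0, -0.048]
ft_force: [0.6, -0.1, 0.8]
width: 0.398
grip_force: 0.0
[0.63949704 0.07691628 0.45040277] -0.04758779105597877
[[315.43178632 185.8045581 ]]
```

View pics/w7c.png

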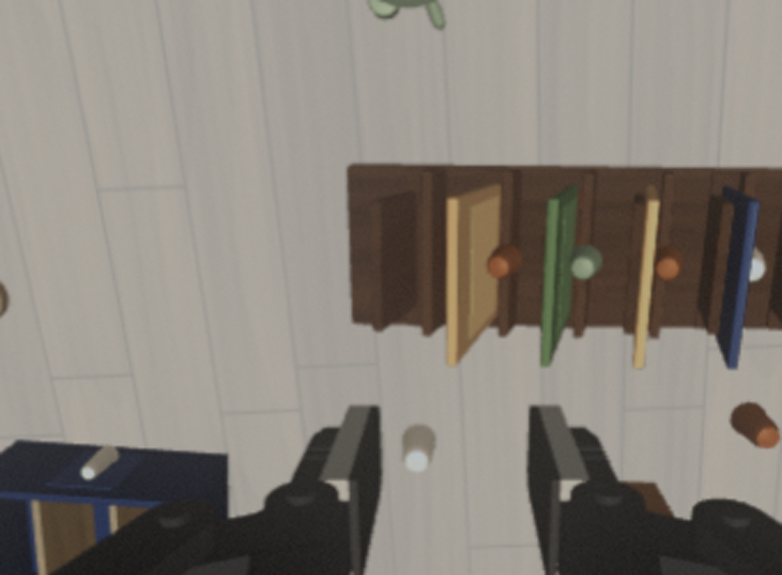

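The view shows groove 4's top edge at crop (453,281), green at (550,278), groove 2 at (646,283) and groove 1 at about (743,283). The bar is out of the way.

```bash
python3 - <<'E'
from h import *
P,im=load('w7'); f=lambda u,v:(120+u/2.3,60+v/2.3)
for p in [((454,198),(453,363)),((657,201),(640,367)),((754,205),(733,367))]:
    E=onz(P,[f(*q) for q in p],.1185); d=E[0]-E[1]; print(E.mean(0).round(4),np.linalg.norm(d).round(4),np.arctan2(d[1],d[0]).round(3))
E
```

```text
[0.6433 0.0763 0.1185] 0.0785 -0.053
[ 0.6373 -0.0143  0.1185] 0.0791 -0.066
[ 0.6344 -0.0583  0.1185] 0.0772 -0.053
```

```bash
python3 -m creep '{"claw":[0.2,0.2,0.2,0.2,0.2,0.2,0.2,0.2,1,1,1,1],"linear":[[0.04,-0.09,0],[0,0,-0.8],[0,0,-0.8],[0,0,-0.8],[0,0,-0.8],[0,0,-0.4],[0,0,-0.2],[0,0,0],[0,0,0],[0,0,0],[0,0,0],[0,0,0]],"spin":[-0.04,0,0,0,0,0,0,0,0,0,0,0]}' 20
```

```text
time: 17.45
ee_pos: [0.6424, 0.0688, 0.263]
tcp_rot: [3.139, -0.003, -0.057]
ft_force: [-1.6, -4.3, 5.0]
width: 0.115
grip_force: 19.5
```

```bash
python3 -m creep '{"claw":[1,1,1,1,1,1,1,1],"linear":[[0,0.027,0.1],[0,0.054,0.2],[0.002,0.054,0.2],[0.002,0.054,0.2],[0.003,0.067,0.25],[0.003,0.067,0.25],[0,0.067,0.25],[0,0,0]],"spin":[0,0,0,0,0,0,0,0]}' 25
```

```text
time: 18.45
ee_pos: [0.6426, 0.0897, 0.335]
tcp_rot: [-3.14, -0.003, -0.057]
ft_force: [-0.5, -0.2, 0.3]
width: 0.054
grip_force: 29.2
```

```bash
python3 -m creep '{"claw":[1,1,1,1,1,1,1,1,1,1,1,1,1,1,1],"linear":[[0,0,0.75],[0,0,0.75],[0,0,0.75],[0,0,0.75],[-0.393,-0.88,0],[-0.393,-0.88,0],[-0.393,-0.88,0],[-0.393,-0.88,0],[-0.393,-0.88,0],[-0.393,-0.88,0],[-0.393,-0.88,0],[-0.393,-0.88,0],[-0.393,-0.88,0],[0,0,0],[0,0,0]],"spin":[0,0,0,0,0.153,0.153,0.153,0.153,0.153,0.153,0.153,0.153,0.153,0,0]}' 40; python3 - <<'E'
from h import *
s=robot.state(); print(s['ee_pos'],s['tcp_rot'][2])
P,im=grab('wrist','w8')
cv2.imwrite('pics/w8c.png',cv2.resize(im[70:370,140:500],None,fx=2,fy=2,interpolation=cv2.INTER_CUBIC))
c=np.array([.4656,-.3067,0]);u=np.array([np.cos(.15),np.sin(.15),0]);v=np.array([-u[1],u[0],0])
print(proj(P,[c+a*u*.053+b*v*.072+[0,0,.065] for a,b in((1,1),(1,-1),(-1,-1),(-1,1))]).round(0).tolist())
E
```

```text
time: 20.32
ee_pos: [0.4655, -0.3065, 0.4828]
tcp_rot: [-3.141, -0.0, 0.149]
ft_force: [0.4, 0.5, -1.2]
width: 0.05
grip_force: 42.8
[ 0.46546889 -0.3064595   0.48278532] 0.14909246018666789
[[262.0, 132.0], [372.0, 132.0], [368.0, 209.0], [266.0, 209.0]]
```

View pics/w8c.png

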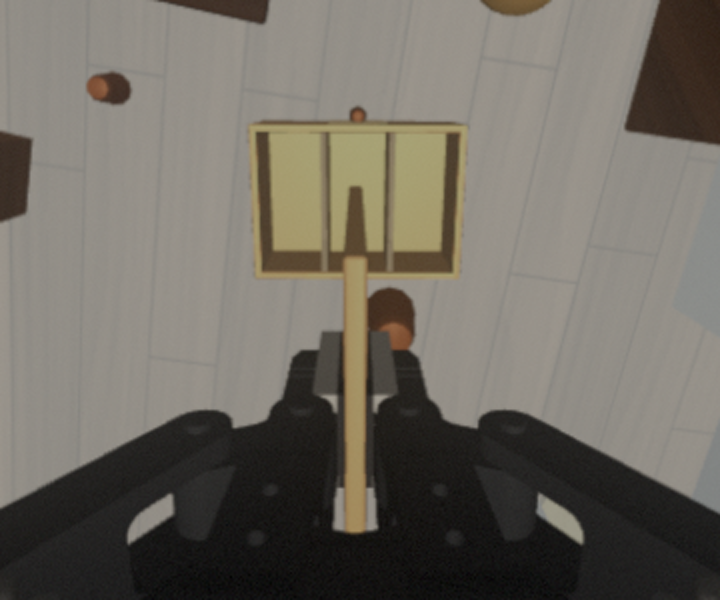

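```bash
python3 -m creep '{"claw":[1,1,1,1,1,1,1,1,1,1],"linear":[[0.124,-0.796,0],[0,0,-0.8],[0,0,-0.8],[0,0,-0.8],[0,0,-0.6],[0,0,-0.5],[0,0,-0.4],[0,0,-0.3],[0,0,-0.2],[0,0,0]],"spin":[0,0,0,0,0,0,0,0,0,0]}' 40; python3 - <<'E'
from h import *
s=robot.state();print(s['ee_pos'])
P,im=grab('wrist','w9');A,a=grab('scene','s9');B,b=grab('side','d9')
cv2.imwrite('pics/e9.png',np.hstack([cv2.resize(a[110:220,210:330],(400,366),interpolation=2),cv2.resize(b[110:220,330:450],(400,366),interpolation=2)]))
E
```

```text
time: 21.62
ee_pos: [0.4715, -0.3465, 0.2627]
tcp_rot: [-3.141, 0.001, 0.149]
ft_force: [0.2, -0.0, -0.4]
width: 0.05
grip_force: 42.8
[ 0.47147551 -0.34648887  0.26268734]
```

View pics/e9.png

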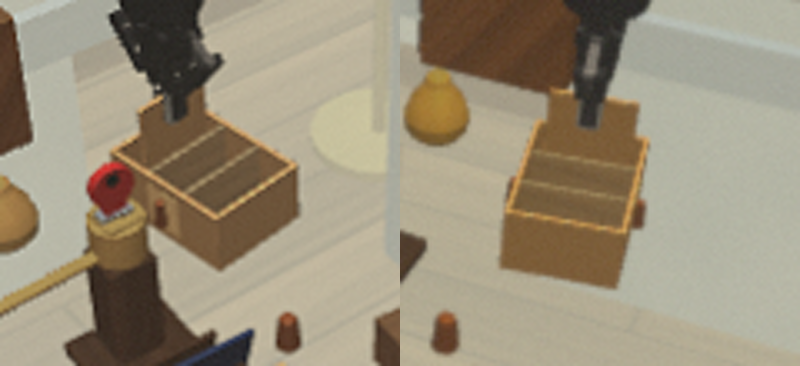

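Both views show the card inside the far compartment, clear of the walls, and the key standing in the lock. Now lower gently to contact.

```bash
python3 -m creep '{"claw":[1,1,1,1,1,1,1,1],"linear":[[0,0,-0.1],[0,0,-0.1],[0,0,-0.05],[0,0,-0.04],[0,0,0],[0,0,0],[0,0,0],[0,0,0]],"spin":[0,0,0,0,0,0,0,0]}' 40
```

```text
time: 22.78
ee_pos: [0.4716, -0.3466, 0.2488]
tcp_rot: [3.141, -0.0, 0.149]
ft_force: [-0.3, 0.3, 0.4]
width: 0.051
grip_force: 42.8
```

```bash
python3 -m creep '{"claw":[1,1,1,1],"linear":[[0,0,-0.04],[0,0,0],[0,0,0],[0,0,0]],"spin":[0,0,0,0]}' 40
```

```text
time: 23.28
ee_pos: [0.4717, -0.3469, 0.2478]
tcp_rot: [3.141, -0.0, 0.149]
ft_force: [-1.3, 1.3, 6.1]
width: 0.051
grip_force: 43.6
```

```bash
python3 -m creep '{"claw":[0.7,0.5,0.3,0,0,0,0,0,0,0,0,0],"linear":[[0,0,0],[0,0,0],[0,0,0],[0,0,0],[0,0,0],[0,0,0],[0,0,0.3],[0,0,0.5],[0,0,0.9],[0,0,0.9],[0,0,0.9],[0,0,0.6]],"spin":[0,0,0,0,0,0,0,0,0,0,0,0]}' 40; python3 - <<'E'
from h import *
P,im=grab('wrist','w10');A,a=grab('scene','s10');B,b=grab('side','d10')
cv2.imwrite('pics/e10.png',np.hstack([cv2.resize(im[80:280,220:420],(300,300)),cv2.resize(a[100:310,210:470],(350,283)),cv2.resize(b[110:220,350:420],(150,236))][i].copy() if False else cv2.copyMakeBorder(x,0,300-x.shape[0],0,0,0) for i,x in enumerate([cv2.resize(im[80:280,220:420],(300,300)),cv2.resize(a[100:310,210:470],(350,283)),cv2.resize(b[110:220,350:420],(150,236))]))) if False else cv2.imwrite('pics/e10.png',np.hstack([cv2.resize(im[60:310,195:445],(400,400)),cv2.resize(a[110:220,210:320],(400,400))]))
E
```

```text
time: 24.78
ee_pos: [0.4714, -0.3465, 0.4562]
tcp_rot: [3.138, -0.003, 0.149]
ft_force: [-0.7, 0.7, 0.2]
width: 0.497
grip_force: 0.0
```

View pics/e10.png

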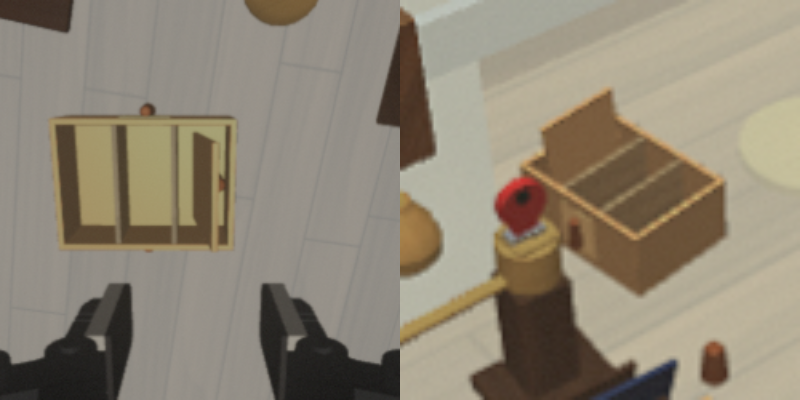

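The card stands in the -y compartment, leaning on its wall with the walls clear. Next is the groove 2 card.

```bash
python3 -m creep '{"claw":[0,0,0.35,0.35,0.35,0.35,0.35,0.35,0.35],"linear":[[0.473,0.937,0],[0.473,0.937,0],[0.473,0.937,0],[0.473,0.937,0],[0.473,0.937,0],[0.473,0.937,0],[0.473,0.937,0],[0,0,0],[0,0,0]],"spin":[-0.196,-0.196,-0.196,-0.196,-0.196,-0.196,-0.196,0,0]}' 20; python3 - <<'E'
from h import *
s=robot.state();print(s['ee_pos'],s['tcp_rot'][2])
P,im=grab('wrist','w11'); 
print(proj(P,[[.6373,-.0143,.1185],[.6373+.039,-.0143,.1185],[.6373-.039,-.0143,.1185]]).round(1).tolist())
hsv=cv2.cvtColor(im,cv2.COLOR_BGR2HSV); m=cv2.inRange(hsv,(12,60,120),(24,255,255))
nb=cv2.inRange(hsv,(105,70,20),(130,255,150));gr=cv2.inRange(hsv,(40,60,20),(85,255,150))
for r in range(150,220,8): print(r,*[(np.nonzero(k[r])[0][[0,-1]].tolist() if k[r].any() else None) for k in (m[:,290:350],nb[:,340:400],gr[:,250:320])])
E
```

```text
time: 26.05
ee_pos: [0.6368, -0.0189, 0.4501]
tcp_rot: [3.141, 0.003, -0.056]
ft_force: [-0.7, -0.8, 0.5]
width: 0.324
grip_force: 0.0
[ 0.63676011 -0.01885058  0.45007444] -0.05629930699486563
[[312.3, 185.7], [310.1, 149.0], [314.4, 219.9]]
150 [18, 41] [13, 24] [16, 47]
158 [18, 41] [12, 23] [16, 47]
166 [18, 41] [12, 23] [16, 47]
174 [18, 43] [12, 21] [17, 40]
182 [18, 40] [12, 22] [17, 47]
190 [19, 41] [11, 22] [17, 47]
198 [19, 40] [11, 21] [18, 47]
206 [19, 34] [11, 17] [18, 37]
214 [19, 27] [11, 14] [19, 27]
```

```bash
python3 -m creep '{"claw":[0.35,0.35,0.35,0.35,0.35,0.35,0.35,0.35,1,1,1,1],"linear":[[0,0.045,0],[0,0,-0.8],[0,0,-0.8],[0,0,-0.8],[0,0,-0.8],[0,0,-0.4],[0,0,-0.18],[0,0,0],[0,0,0],[0,0,0],[0,0,0],[0,0,0]],"spin":[0,0,0,0,0,0,0,0,0,0,0,0]}' 20
```

```text
time: 27.6
ee_pos: [0.6378, -0.0172, 0.265]
tcp_rot: [3.139, -0.003, -0.057]
ft_force: [-1.7, -5.1, 6.2]
width: 0.119
grip_force: 21.6
```

Same signature as the first grasp. Draw it up along the lean, then straight up.

```bash
python3 -m creep '{"claw":[1,1,1,1,1,1,1,1],"linear":[[0,0.027,0.1],[0,0.054,0.2],[0.002,0.054,0.2],[0.002,0.054,0.2],[0.003,0.067,0.25],[0.003,0.067,0.25],[0,0.067,0.25],[0,0,0]],"spin":[0,0,0,0,0,0,0,0]}' 25
```

```text
time: 28.6
ee_pos: [0.6379, 0.0037, 0.3367]
tcp_rot: [-3.14, -0.003, -0.056]
ft_force: [0.1, -0.2, 0.5]
width: 0.05
grip_force: 32.5
```

```bash
python3 -m creep '{"claw":[1,1,1,1,1,1,1,1,1,1,1,1,1],"linear":[[0,0,0.7],[0,0,0.74],[0,0,0.74],[0,0,0.74],[-0.493,-0.886,0],[-0.493,-0.886,0],[-0.493,-0.886,0],[-0.493,-0.886,0],[-0.493,-0.886,0],[-0.493,-0.886,0],[-0.493,-0.886,0],[0,0,0],[0,0,0]],"spin":[0,0,0,0,0.196,0.196,0.196,0.196,0.196,0.196,0.196,0,0]}' 40; cat > box.py <<'E'
from h import *
import sys
# tan box outline in wrist view
def tan(f):
    P,im=grab('wrist',f); hsv=cv2.cvtColor(im,cv2.COLOR_BGR2HSV)
    m=cv2.inRange(hsv,(8,50,40),(30,255,255)); m[215:]=0; m[:100]=0; m[:,:225]=0; m[:,410:]=0
    m=cv2.morphologyEx(m,cv2.MORPH_OPEN,np.ones((3,3)))
    c=max(cv2.findContours(m,0,2)[0],key=cv2.contourArea); r=cv2.minAreaRect(c); h=cv2.approxPolyDP(cv2.convexHull(c),3,True)[:,0]
    print(r,h.tolist(),onz(P,h,.065).round(4).tolist())
if __name__=='__main__': tan(sys.argv[1]); s=robot.state();print(s['ee_pos'],s['tcp_rot'][2])
E
python3 box.py w12; python3 - <<'E'
import h,box
im=h.load('w8'); box.grab=lambda n,f:im; box.tan('w8')
E
```

```text
time: 30.22
ee_pos: [0.4652, -0.3066, 0.4807]
tcp_rot: [-3.14, -0.0, 0.149]
ft_force: [-0.4, 0.0, -0.8]
width: 0.051
grip_force: 42.0
((318.5, 169.0), (90.0, 109.0), 90.0) [[373, 133], [369, 209], [323, 214], [267, 209], [264, 132], [321, 124]] [[0.5278, -0.371, 0.065], [0.4251, -0.3865, 0.065], [0.4081, -0.3238, 0.065], [0.4037, -0.245, 0.065], [0.5078, -0.2304, 0.065], [0.5289, -0.3022, 0.065]]
[ 0.46548346 -0.3061876   0.48082056] 0.15016583182165255
((318.5, 169.0), (90.0, 109.0), 90.0) [[373, 133], [369, 209], [312, 214], [267, 208], [264, 132], [320, 124]] [[0.528, -0.3714, 0.065], [0.4248, -0.3869, 0.065], [0.4054, -0.3085, 0.065], [0.4047, -0.2445, 0.065], [0.5079, -0.2299, 0.065], [0.529, -0.3009, 0.065]]
```

```bash
python3 -m creep '{"claw":[1,1,1,1,1,1,1,1,1,1,1,1,1,1,1,1,1],"linear":[[-0.075,0.516,0],[-0.075,0.516,0],[0,0,-0.8],[0,0,-0.8],[0,0,-0.8],[0,0,-0.6],[0,0,-0.5],[0,0,-0.4],[0,0,-0.3],[0,0,-0.16],[0,0,0],[0,0,-0.1],[0,0,-0.1],[0,0,-0.05],[0,0,0],[0,0,0],[0,0,0]],"spin":[0,0,0,0,0,0,0,0,0,0,0,0,0,0,0,0,0]}' 40
```

```text
time: 32.4
ee_pos: [0.4583, -0.2562, 0.254]
tcp_rot: [3.14, -0.001, 0.149]
ft_force: [-4.4, 2.0, 13.0]
width: 0.048
grip_force: 44.1
```

```bash
python3 -m creep '{"claw":[1,1,1],"linear":[[0,0,0.04],[0,0,0],[0,0,0]],"spin":[0,0,0]}' 40
```

```text
time: 32.78
ee_pos: [0.458, -0.2558, 0.254]
tcp_rot: [3.14, -0.001, 0.149]
ft_force: [-1.3, -0.3, 6.0]
width: 0.047
grip_force: 43.0
```

```bash
python3 -m creep '{"claw":[0.7,0.5,0.3,0,0,0,0,0,0,0,0,0],"linear":[[0,0,0],[0,0,0],[0,0,0],[0,0,0],[0,0,0],[0,0,0],[0,0,0.3],[0,0,0.5],[0,0,0.9],[0,0,0.9],[0,0,0.9],[0,0,0.6]],"spin":[0,0,0,0,0,0,0,0,0,0,0,0]}' 40; python3 - <<'E'
from h import *
P,im=grab('wrist','w13');A,a=grab('scene','s13');B,b=grab('side','d13')
# tan pixels above box rim in scene view: expected card top corners for upright cards in both compartments
c=np.array([.4661,-.3082,0]);u=np.array([.989,.149,0]);v=np.array([-.149,.989,0])
for off in(-.046,.046):
    for k in (0,):
        X=[c+v*(off+d)+u*e+[0,0,.104] for d in(-.01,.0,.008,.016) for e in(-.04,.04)]
        print(off,proj(A,X).round(0).astype(int).tolist())
hsv=cv2.cvtColor(a,cv2.COLOR_BGR2HSV);t=cv2.inRange(hsv,(10,70,100),(25,255,255)); t[:125]=0;t[200:]=0;t[:,:240]=0;t[:,305:]=0
ref=load('scene0')[1]; d=(np.abs(a.astype(int)-ref).sum(2)>60).astype(np.uint8); d[:120]=0;d[205:]=0;d[:,:240]=0;d[:,320:]=0
n,l,st,ce=cv2.connectedComponentsWithStats(d)
print([ (s.tolist(),q.round(0).tolist()) for s,q in zip(st[1:],ce[1:]) if s[4]>25])
cv2.imwrite('pics/fin13.png',np.hstack([cv2.resize(im[60:310,195:445],(400,400)),cv2.resize(a[110:220,210:320],(400,400))]))
E
```

```text
time: 34.28
ee_pos: [0.4574, -0.2553, 0.462]
tcp_rot: [3.138, -0.003, 0.149]
ft_force: [0.5, -0.0, -0.1]
width: 0.495
grip_force: 0.0
-0.046 [[265, 134], [246, 145], [268, 135], [249, 147], [269, 136], [250, 148], [271, 137], [252, 149]]
0.046 [[286, 146], [267, 158], [289, 147], [270, 160], [291, 149], [272, 161], [292, 150], [273, 162]]
[([249, 134, 21, 18, 156], [259.0, 143.0]), ([269, 146, 22, 13, 71], [282.0, 152.0]), ([240, 159, 10, 19, 150], [244.0, 168.0]), ([249, 187, 19, 18, 107], [257.0, 196.0])]
```

```bash
python3 -m creep '{"claw":[0,0,0.35,0.35,0.35,0.35,0.35],"linear":[[0.708,0.772,0],[0.708,0.772,0],[0.708,0.772,0],[0.708,0.772,0],[0.708,0.772,0],[0,0,0],[0,0,0]],"spin":[-0.275,-0.275,-0.275,-0.275,-0.275,0,0]}' 20; python3 - <<'E'
from h import *
s=robot.state();print(s['ee_pos'],s['tcp_rot'][2])
P,im=grab('wrist','w14'); 
print(proj(P,[[.6344,-.0583,.1185],[.6344+.039,-.0583,.1185],[.6344-.039,-.0583,.1185]]).round(1).tolist())
hsv=cv2.cvtColor(im,cv2.COLOR_BGR2HSV)
nb=cv2.inRange(hsv,(105,70,20),(130,255,150))
for r in range(140,232,8): q=np.nonzero(nb[r,280:360])[0]+280; print(r,(q[[0,-1]].tolist() if len(q) else None), im[r,304:324].max(1).tolist())
E
```

```text
time: 35.3
ee_pos: [0.6342, -0.0625, 0.456]
tcp_rot: [3.142, 0.003, -0.057]
ft_force: [-1.2, -0.3, -0.8]
width: 0.325
grip_force: 0.0
[ 0.63422697 -0.06245356  0.45599644] -0.05673604781488306
[[312.9, 184.7], [310.7, 148.7], [314.9, 218.3]]
140 None [71, 65, 67, 67, 65, 65, 72, 81, 83, 82, 81, 79, 81, 81, 81, 81, 80, 80, 81, 82]
148 [311, 331] [71, 65, 66, 65, 61, 58, 71, 85, 88, 84, 72, 57, 56, 54, 55, 56, 55, 56, 55, 55]
156 [311, 331] [69, 66, 63, 65, 63, 58, 66, 85, 91, 87, 76, 60, 54, 56, 54, 56, 64, 73, 70, 70]
164 [311, 331] [70, 66, 62, 63, 63, 57, 68, 84, 91, 87, 75, 57, 54, 55, 53, 56, 64, 74, 69, 68]
172 [311, 327] [74, 62, 63, 64, 63, 57, 68, 89, 90, 89, 76, 58, 54, 52, 55, 55, 64, 72, 70, 71]
180 [311, 327] [75, 65, 65, 63, 63, 56, 66, 87, 90, 89, 75, 57, 54, 56, 51, 54, 64, 73, 71, 71]
188 [311, 331] [78, 68, 63, 63, 62, 55, 64, 86, 91, 90, 78, 57, 57, 54, 54, 55, 66, 77, 71, 69]
196 [311, 330] [81, 69, 65, 65, 65, 59, 66, 87, 92, 90, 74, 57, 53, 55, 56, 54, 64, 76, 70, 71]
204 [311, 323] [90, 109, 144, 167, 172, 163, 127, 94, 92, 90, 77, 59, 55, 57, 57, 57, 68, 76, 70, 65]
212 [311, 314] [174, 174, 172, 173, 172, 163, 126, 94, 93, 92, 79, 61, 59, 60, 71, 109, 150, 170, 169, 163]
220 None [174, 175, 174, 173, 173, 174, 175, 173, 173, 174, 176, 177, 176, 176, 177, 176, 175, 175, 173, 165]
228 None [172, 176, 175, 173, 173, 173, 175, 176, 175, 177, 179, 176, 177, 175, 175, 176, 177, 176, 175, 169]
```

```bash
python3 -m creep '{"claw":[0.35,0.35,0.35,0.35,0.35,0.35,0.35,0.35,1,1,1,1],"linear":[[0.03,0.016,0],[0,0,-0.8],[0,0,-0.8],[0,0,-0.8],[0,0,-0.8],[0,0,-0.5],[0,0,-0.2],[0,0,0],[0,0,0],[0,0,0],[0,0,0],[0,0,0]],"spin":[0,0,0,0,0,0,0,0,0,0,0,0]}' 20
```

```text
time: 36.85
ee_pos: [0.6367, -0.0624, 0.2649]
tcp_rot: [3.139, -0.003, -0.057]
ft_force: [-1.9, -4.3, 5.8]
width: 0.116
grip_force: 22.2
```

```bash
python3 -m creep '{"claw":[1,1,1,1,1,1,1,1],"linear":[[0,0.027,0.1],[0,0.054,0.2],[0.002,0.054,0.2],[0.002,0.054,0.2],[0.003,0.067,0.25],[0.003,0.067,0.25],[0,0.067,0.25],[0,0,0]],"spin":[0,0,0,0,0,0,0,0]}' 25
```

```text
time: 37.85
ee_pos: [0.6369, -0.0414, 0.3367]
tcp_rot: [-3.14, -0.003, -0.057]
ft_force: [0.0, -0.5, -0.5]
width: 0.05
grip_force: 33.1
```

```bash
python3 -m creep '{"claw":[1,1,1,1,1,1,1,1,1,1,1,1,1,1],"linear":[[0,0,0.7],[0,0,0.74],[0,0,0.74],[0,0,0.74],[-0.437,0.896,0],[-0.437,0.896,0],[-0.437,0.896,0],[-0.437,0.896,0],[-0.437,0.896,0],[-0.437,0.896,0],[-0.437,0.896,0],[-0.437,0.896,0],[0,0,0],[0,0,0]],"spin":[0,0,0,0,-0.048,-0.048,-0.048,-0.048,-0.048,-0.048,-0.048,-0.048,0,0]}' 40; python3 - <<'E'
from h import *
s=robot.state();print(s['ee_pos'],s['tcp_rot'][2])
P,im=grab('wrist','w15');A,a=grab('scene','s15');B,b=grab('side','d15')
hsv=cv2.cvtColor(im,cv2.COLOR_BGR2HSV); nb=cv2.inRange(hsv,(105,60,15),(130,255,170)); nb[216:]=0
nb=cv2.morphologyEx(nb,cv2.MORPH_CLOSE,np.ones((5,5)))
for c in cv2.findContours(nb,0,2)[0]:
    if cv2.contourArea(c)>600:
        h=cv2.approxPolyDP(cv2.convexHull(c),3,True)[:,0]; print(h.tolist(),onz(P,h,.065).round(4).tolist())
for Q,i,n in((A,a,'scene0'),(B,b,'side0')):
    r=load(n)[1]; hs=[cv2.cvtColor(k,cv2.COLOR_BGR2HSV) for k in (i,r)]; print([ (cv2.inRange(k,(105,70,20),(130,255,150))>0).sum() for k in hs])
w=im[90:240,220:420]; cv2.imwrite('pics/w15c.png',cv2.resize(w,(800,600),interpolation=cv2.INTER_CUBIC))
E
```

```text
time: 39.6
ee_pos: [0.4617, 0.3163, 0.4806]
tcp_rot: [3.141, 0.001, -0.114]
ft_force: [0.1, 0.1, -0.5]
width: 0.049
grip_force: 41.6
[0.46166445 0.31629463 0.48062098] -0.11407616194599468
[[369, 135], [364, 210], [313, 215], [265, 209], [262, 134]] [[0.5031, 0.2428, 0.065], [0.4011, 0.2563, 0.065], [0.4018, 0.3283, 0.065], [0.4183, 0.3942, 0.065], [0.5201, 0.3814, 0.065]]
[np.int64(1296), np.int64(1476)]
[np.int64(2209), np.int64(2233)]
```

```bash
python3 -m creep '{"claw":[1,1,1,1,1,1,1,1,1,1,1,1],"linear":[[0,0.206,0],[0,0,-0.8],[0,0,-0.8],[0,0,-0.8],[0,0,-0.6],[0,0,-0.5],[0,0,-0.4],[0,0,-0.3],[0,0,-0.2],[0,0,-0.05],[0,0,0],[0,0,0]],"spin":[-0.073,0,0,0,0,0,0,0,0,0,0,0]}' 40
```

```text
time: 41.25
ee_pos: [0.462, 0.3268, 0.2596]
tcp_rot: [-3.141, -0.001, -0.126]
ft_force: [0.3, -0.0, -0.4]
width: 0.052
grip_force: 41.6
```

```bash
python3 -m creep '{"claw":[1,1,1,1,1],"linear":[[0,0,-0.05],[0,0,-0.04],[0,0,0],[0,0,0],[0,0,0]],"spin":[0,0,0,0,0]}' 40
```

```text
time: 41.88
ee_pos: [0.4617, 0.3266, 0.2542]
tcp_rot: [-3.142, -0.0, -0.126]
ft_force: [-0.1, 0.2, -0.4]
width: 0.047
grip_force: 41.6
```

```bash
python3 -m creep '{"claw":[1,1,1,1,1],"linear":[[0,0,-0.05],[0,0,0],[0,0,0],[0,0,0],[0,0,0]],"spin":[0,0,0,0,0]}' 40
```

```text
time: 42.5
ee_pos: [0.4622, 0.327, 0.2538]
tcp_rot: [-3.14, -0.001, -0.126]
ft_force: [-2.7, -1.2, 7.7]
width: 0.048
grip_force: 42.8
```

```bash
python3 -m creep '{"claw":[0.7,0.5,0.3,0,0,0,0,0,0,0,0,0],"linear":[[0,0,0],[0,0,0],[0,0,0],[0,0,0],[0,0,0],[0,0,0],[0,0,0.3],[0,0,0.5],[0,0,0.9],[0,0,0.9],[0,0,0.9],[0,0,0.6]],"spin":[0,0,0,0,0,0,0,0,0,0,0,0]}' 60; python3 - <<'E'
from h import *
P,im=grab('wrist','w16');A,a=grab('scene','s16');B,b=grab('side','d16')
# card expected top corners, changed pixels since start
c=np.array([.4607,.3187,0]);u=np.array([.992,-.125,0]);v=np.array([.125,.992,0])
for Q,i,n in((A,a,'scene0'),(B,b,'side0')):
    print(n,[proj(Q,[c+v*d+u*e+[0,0,.104] for e in(-.04,.04)]).round(0).tolist() for d in(-.01,.008,.02)])
    r=load(n)[1]; d=(np.abs(i.astype(int)-r).sum(2)>60).astype(np.uint8)
    k,l,st,ce=cv2.connectedComponentsWithStats(d); print([s.tolist() for s in st[1:] if s[4]>60])
E
python3 -m creep '{"claw":[0.2,0.2,0.2,0.2,0.2,0.2,0.2,0.2,0.2,0.2,0.2,0.2,0.2],"linear":[[0.301,-0.95,0],[0.301,-0.95,0],[0.301,-0.95,0],[0.301,-0.95,0],[0.301,-0.95,0],[0.301,-0.95,0],[0.301,-0.95,0],[0.301,-0.95,0],[0.301,-0.95,0],[0.301,-0.95,0],[0.301,-0.95,0],[0,0,0],[0,0,0]],"spin":[0.025,0.025,0.025,0.025,0.025,0.025,0.025,0.025,0.025,0.025,0.025,0,0]}' 60
python3 - <<'E'
from h import *
s=robot.state();print(s['ee_pos'],s['tcp_rot'][2]);P,im=grab('wrist','w17');hsv=cv2.cvtColor(im,cv2.COLOR_BGR2HSV)
red=cv2.inRange(hsv,(0,150,60),(8,255,255))|cv2.inRange(hsv,(172,150,60),(180,255,255)); red[:150]=0;red[:,:290]=0;red[:,350:]=0
ys,xs=np.nonzero(red);print(xs.min(),xs.max(),ys.min(),ys.max());x,y,z=s['ee_pos'];print(proj(P,[[x,y,.188],[x,y,.21]]).round(1))
for r in range(ys.min(),ys.max(),5): q=xs[ys==r]; print(r,q.min(),q.max(),end=';')
E
```

```text
time: 44.0
ee_pos: [0.4616, 0.3265, 0.4611]
tcp_rot: [-3.139, -0.004, -0.126]
ft_force: [-0.0, -0.3, 0.3]
width: 0.496
grip_force: 0.0
scene0 [[[436.0, 266.0], [410.0, 281.0]], [[441.0, 272.0], [415.0, 286.0]], [[444.0, 275.0], [418.0, 290.0]]]
[[248, 0, 44, 60, 1516], [403, 0, 146, 227, 13143], [477, 0, 61, 50, 1884], [529, 0, 53, 65, 1645], [236, 141, 67, 54, 1136], [131, 185, 108, 62, 585], [249, 187, 72, 77, 878], [329, 192, 15, 17, 150], [415, 277, 18, 18, 126]]
side0 [[[305.0, 331.0], [272.0, 312.0]], [[300.0, 338.0], [266.0, 319.0]], [[297.0, 343.0], [263.0, 323.0]]]
[[217, 0, 423, 282, 53587], [360, 99, 22, 13, 160], [532, 192, 41, 18, 285], [350, 214, 18, 19, 214], [563, 216, 77, 164, 7501], [282, 244, 10, 18, 105], [271, 321, 32, 27, 282]]
time: 45.78
ee_pos: [0.627, -0.1956, 0.455]
tcp_rot: [-3.14, 0.003, -0.085]
ft_force: [-1.1, 0.4, -0.2]
width: 0.401
grip_force: 0.0
[ 0.62703802 -0.1955581   0.45503492] -0.0845391034601033
312 323 182 225
[[317.  203.1]
 [316.9 211.1]]
182 313 320;187 312 321;192 312 322;197 312 322;202 312 322;207 312 322;212 312 323;217 312 322;222 313 322;
```

```bash
python3 -m creep '{"claw":[0.2,0.2,0.2,0.2,0.2,1,1,1,1,1],"linear":[[0.01,0,-0.8],[0,0,-0.8],[0,0,-0.4],[0,0,-0.15],[0,0,0],[0,0,0],[0,0,0],[0,0,0],[0,0,0],[0,0,0]],"spin":[0,0,0,0,0,0,0,0,0,0]}' 60
```

```text
time: 47.08
ee_pos: [0.6283, -0.1957, 0.3514]
tcp_rot: [-3.141, -0.003, -0.084]
ft_force: [-0.5, 4.0, 5.5]
width: 0.11
grip_force: 59.2
```

```bash
python3 -m creep '{"claw":[1,1,1,1,1,1,1,1,1,1,1,1,1,1,1,1,1,1,1,1],"linear":[[-0.001,0.0025,0],[-0.001,0.0025,0],[-0.001,0.0025,0],[-0.001,0.0025,0],[-0.001,0.0025,0],[-0.001,0.0025,0],[-0.001,0.0025,0],[-0.001,0.0025,0],[-0.001,0.0025,0],[-0.001,0.0025,0],[-0.001,0.0025,0],[-0.001,0.0025,0],[-0.001,0.0025,0],[-0.001,0.0025,0],[-0.001,0.0025,0],[-0.001,0.0025,0],[-0.001,0.0025,0],[-0.001,0.0025,0],[0,0,0],[0,0,0]],"spin":[0.6,0.6,0.6,0.6,0.6,0.6,0.6,0.6,0.6,0.6,0.6,0.6,0.6,0.6,0.6,0.6,0.6,0.6,0,0]}' 60; cat > bar.py <<'E'
from h import *
s=robot.state(); print('T',s['wrist_torque'],s['ee_pos'])
def bar(Q,d,ref=None):
    hsv=cv2.cvtColor(d,cv2.COLOR_BGR2HSV); m=cv2.inRange(hsv,(18,110,80),(30,255,255)); X=[]
    for r in range(165,225,4):
        q=np.nonzero(m[r,240:330])[0]+240
        if len(q): X.append([q.mean(),r])
    B=onz(Q,X,.129); f=np.polyfit(B[:,1],B[:,0],1); return f,np.abs(np.polyval(f,B[:,1])-B[:,0]).max()
Q,d=grab('side','bar'); print('now dx/dy',bar(Q,d)); print('start',bar(*load('side0')))
E
python3 bar.py
```

```text
time: 49.58
ee_pos: [0.6267, -0.1931, 0.3513]
tcp_rot: [-3.14, -0.002, 1.536]
ft_force: [-6.3, 4.4, 9.6]
width: 0.106
grip_force: 59.7
T [ 1.02205209  1.07239926 -0.03989593] [ 0.6266505  -0.19310225  0.35131076]
now dx/dy (array([0.14214941, 0.65122416]), np.float64(0.0011097676347425756))
start (array([0.04275981, 0.63368893]), np.float64(0.014634025119731886))
```

```bash
python3 - <<'E'
from h import *
for n in('side0','bar'):
    Q,d=load(n); hsv=cv2.cvtColor(d,cv2.COLOR_BGR2HSV); m=cv2.inRange(hsv,(18,110,80),(30,255,255))
    k,l,st,ce=cv2.connectedComponentsWithStats(m); 
    # points right of lock excluded; robust line
    m[:165]=0;m[228:]=0;m[:,:230]=0;m[:,325:]=0
    ys,xs=np.nonzero(m); 
    vx,vy,x0,y0=cv2.fitLine(np.c_[xs,ys].astype(np.float32),cv2.DIST_WELSCH,0,.01,.01).ravel()
    P=onz(Q,[[x0+vx*t,y0+vy*t] for t in(-30,30)],.129); dd=P[1]-P[0]; print(n,dd[0]/dd[1],P.round(3).tolist())
    y=.0; print('x at y=-.15,.1',[P[0,0]+dd[0]/dd[1]*(t-P[0,1]) for t in(-.15,.1)])
for n in('scene0',):
    Q,d=load(n); hsv=cv2.cvtColor(d,cv2.COLOR_BGR2HSV); m=cv2.inRange(hsv,(18,110,80),(30,255,255)); m[:195]=0;m[265:]=0;m[:,:250]=0;m[:,330:]=0
    ys,xs=np.nonzero(m); vx,vy,x0,y0=cv2.fitLine(np.c_[xs,ys].astype(np.float32),cv2.DIST_WELSCH,0,.01,.01).ravel()
    P=onz(Q,[[x0+vx*t,y0+vy*t] for t in(-20,20)],.129); dd=P[1]-P[0]; print(n,dd[0]/dd[1])
E
```

```text
side0 0.06388366365691035 [[0.641, 0.109, 0.129], [0.629, -0.079, 0.129]]
x at y=-.15,.1 [np.float64(0.6247058134527426), np.float64(0.6406767293669701)]
bar 0.1443711869902472 [[0.666, 0.106, 0.129], [0.64, -0.075, 0.129]]
x at y=-.15,.1 [np.float64(0.629463271125322), np.float64(0.6655560678728838)]
scene0 0.05471822047697121
```

```bash
python3 -m creep '{"claw":[1,1,1,1],"linear":[[0,0,0],[0,0,0],[0,0,0],[0,0,0]],"spin":[0.35,0.2,0,0]}' 60; cat > bar2.py <<'E'
from h import *
s=robot.state(); print('T',s['wrist_torque'],s['ee_pos'],s['tcp_rot'][2])
Q,d=grab('side','bar'); hsv=cv2.cvtColor(d,cv2.COLOR_BGR2HSV); m=cv2.inRange(hsv,(18,110,80),(30,255,255)); m[:165]=0;m[228:]=0;m[:,:230]=0;m[:,325:]=0
ys,xs=np.nonzero(m); vx,vy,x0,y0=cv2.fitLine(np.c_[xs,ys].astype(np.float32),cv2.DIST_WELSCH,0,.01,.01).ravel()
P=onz(Q,[[x0+vx*t,y0+vy*t] for t in(-30,30)],.129); dd=P[1]-P[0]; print(dd[0]/dd[1])
E
python3 bar2.py
```

```text
time: 50.12
ee_pos: [0.6265, -0.1931, 0.3513]
tcp_rot: [-3.14, -0.002, 1.618]
ft_force: [-6.8, 5.2, 9.7]
width: 0.107
grip_force: 59.8
T [1.03191464 1.17520633 0.00349723] [ 0.62652275 -0.19311649  0.35133192] 1.6183584658560792
0.07545914213534523
```

```bash
python3 -m creep '{"claw":[1,1,1,1],"linear":[[0,0,0],[0,0,0],[0,0,0],[0,0,0]],"spin":[0.12,0,0,0]}' 60; python3 bar2.py
```

```text
time: 50.68
ee_pos: [0.6265, -0.1931, 0.3514]
tcp_rot: [-3.14, -0.002, 1.636]
ft_force: [-7.1, 5.2, 11.2]
width: 0.109
grip_force: 59.8
T [ 0.99982487  1.24194401 -0.09950543] [ 0.62652226 -0.19311153  0.35135548] 1.6361769957648795
0.06189873418987032
```

```bash
python3 -m creep '{"claw":[1,1,1,1],"linear":[[0,0,0],[0,0,0],[0,0,0],[0,0,0]],"spin":[0.08,0,0,0]}' 60; python3 bar2.py
```

```text
time: 51.22
ee_pos: [0.6265, -0.1932, 0.3513]
tcp_rot: [-3.139, -0.002, 1.648]
ft_force: [-7.4, 5.4, 10.0]
width: 0.107
grip_force: 59.8
T [ 0.99053294  1.21177974 -0.14970615] [ 0.62647044 -0.19317502  0.35133689] 1.6477923319214351
0.06307425851747565
```

```bash
python3 -m creep '{"claw":[1,1,1,1,1],"linear":[[0,0,0.03],[-0.015,0.015,0],[0,0,0],[0,0,0],[0,0,0]],"spin":[-0.43,-0.4,0,0,0]}' 60; python3 bar2.py
```

```text
time: 51.9
ee_pos: [0.6262, -0.1932, 0.3514]
tcp_rot: [3.141, 0.001, 1.524]
ft_force: [-0.9, -1.0, 5.1]
width: 0.111
grip_force: 58.9
T [-0.15325012  0.21337937  0.02449451] [ 0.62617811 -0.19320473  0.35137892] 1.5239013046732475
0.0626115596439345
```

```bash
python3 -m creep '{"claw":[1,1,1,1,1,1,1,1],"linear":[[0,0,0.12],[0,0,0.2],[0,0,0.3],[0,0,0.4],[0,0,0.6],[0,0,0.7],[0,0,0.7],[0,0,0]],"spin":[0,0,0,0,0,0,0,0]}' 60; python3 bar2.py
```

```text
time: 52.95
ee_pos: [0.6261, -0.1929, 0.508]
tcp_rot: [3.133, 0.003, 1.524]
ft_force: [0.1, 0.9, -0.1]
width: 0.109
grip_force: 58.4
T [ 0.02067963  0.02494475 -0.03510663] [ 0.6261493  -0.19285626  0.50802305] 1.5236560463058615
0.06280148201502474
```

```bash
python3 -m creep '{"claw":[1,1,1,1,1,1,1,1,1,1,1,1,1,1,1,1,1],"linear":[[-0.337,0.297,0],[-0.337,0.297,0],[-0.337,0.297,0],[-0.337,0.297,0],[-0.337,0.297,0],[-0.337,0.297,0],[-0.337,0.297,0],[-0.337,0.297,0],[-0.337,0.297,0],[-0.337,0.297,0],[-0.337,0.297,0],[0,0,-0.8],[0,0,-0.8],[0,0,-0.8],[0,0,-0.8],[0,0,-0.8],[0,0,0]],"spin":[-0.988,-0.988,-0.988,-0.988,-0.988,-0.988,-0.988,-0.988,-0.988,-0.988,-0.988,0,0,0,0,0,0]}' 60; python3 - <<'E'
from h import *
s=robot.state();print(s['ee_pos'],s['tcp_rot'][2]);P,im=grab('wrist','w18')
x,y,z=s['ee_pos'];print(proj(P,[[x,y,z-.2274],[.4405,-.0298,.05]]).round(1).tolist())
g=cv2.cvtColor(im,cv2.COLOR_BGR2GRAY)
for r in range(150,250,5): print(r,g[r,290:346:2].tolist())
E
```

```text
time: 55.12
ee_pos: [0.4387, -0.029, 0.2967]
tcp_rot: [-3.14, 0.01, -0.107]
ft_force: [-0.5, 0.2, -1.3]
width: 0.109
grip_force: 58.5
[ 0.43865623 -0.02904496  0.29674559] -0.1066098330328833
[[317.0, 216.4], [317.7, 205.8]]
150 [137, 138, 136, 138, 140, 138, 137, 138, 139, 139, 137, 138, 141, 142, 141, 141, 140, 140, 139, 139, 132, 134, 136, 135, 136, 138, 138, 138]
155 [139, 139, 137, 137, 138, 139, 138, 137, 138, 140, 139, 138, 140, 142, 142, 140, 141, 141, 138, 140, 135, 132, 136, 136, 135, 136, 138, 138]
160 [65, 54, 56, 56, 56, 57, 55, 54, 53, 56, 52, 53, 54, 53, 52, 52, 51, 52, 51, 51, 49, 51, 50, 50, 52, 53, 53, 75]
165 [50, 52, 51, 51, 52, 50, 51, 51, 51, 49, 50, 51, 50, 50, 51, 52, 48, 50, 49, 49, 51, 49, 51, 49, 48, 49, 50, 52]
170 [86, 83, 80, 79, 76, 75, 76, 75, 76, 78, 79, 76, 77, 78, 77, 79, 74, 74, 73, 72, 74, 73, 76, 76, 78, 77, 75, 74]
175 [82, 79, 80, 77, 76, 76, 75, 75, 76, 77, 77, 77, 77, 78, 77, 79, 76, 74, 72, 72, 72, 74, 74, 78, 79, 77, 78, 73]
180 [80, 78, 79, 79, 76, 76, 74, 74, 75, 75, 76, 77, 76, 77, 78, 77, 76, 75, 74, 75, 72, 73, 76, 76, 78, 77, 74, 72]

[... 834 characters left out ...]
, 76, 75, 75, 73, 72, 68, 68, 69, 69, 67, 68, 68, 68, 69, 71, 71, 68, 70, 73, 73, 75, 76, 76, 74, 72]
225 [77, 77, 76, 75, 76, 75, 74, 71, 112, 119, 116, 115, 116, 117, 115, 114, 114, 117, 118, 108, 73, 72, 74, 76, 76, 77, 74, 74]
230 [76, 76, 76, 75, 75, 73, 73, 73, 108, 60, 43, 45, 45, 45, 44, 45, 44, 43, 64, 108, 72, 73, 72, 75, 76, 76, 76, 71]
235 [78, 79, 74, 75, 71, 69, 68, 66, 75, 53, 54, 54, 54, 53, 51, 53, 51, 52, 47, 65, 66, 68, 69, 69, 69, 73, 74, 74]
240 [78, 78, 75, 69, 68, 66, 68, 60, 40, 61, 60, 63, 60, 58, 57, 58, 58, 57, 55, 36, 56, 67, 69, 67, 67, 79, 89, 90]
245 [44, 45, 60, 66, 66, 67, 68, 54, 39, 64, 62, 64, 64, 66, 65, 65, 63, 62, 60, 38, 47, 68, 68, 65, 68, 64, 44, 47]
```

```bash
python3 -m creep '{"claw":[1,1,1],"linear":[[0,0,-0.2],[0,0,0],[0,0,0]],"spin":[0,0,0]}' 60; python3 - <<'E'
from h import *
s=robot.state();P,im=grab('wrist','w19');z=s['ee_pos'][2]
print(s['ee_pos'],s['tcp_rot'][2],z-.2274)
g=cv2.cvtColor(im,cv2.COLOR_BGR2GRAY).astype(int)
print(g[185:235,315:320].mean(1).round().astype(int).tolist())
for r in(200,204,208,212,215,218): print(r,g[r,306:330].tolist())
for r in range(195,222,3): print(r,onz(P,[[317,r]],.05)[0,0].round(4),onz(P,[[317,r]],z-.2274)[0,0].round(4))
E
```

```text
time: 55.55
ee_pos: [0.4411, -0.0296, 0.2927]
tcp_rot: [3.141, -0.002, -0.107]
ft_force: [-0.4, 0.4, 0.5]
width: 0.109
grip_force: 58.5
[ 0.44111909 -0.02963529  0.29274191] -0.10661018643940001 0.06534190832857129
[77, 77, 77, 78, 77, 77, 77, 77, 77, 76, 76, 77, 77, 75, 76, 75, 73, 72, 72, 72, 71, 72, 72, 70, 72, 69, 67, 64, 64, 64, 63, 64, 63, 64, 63, 68, 85, 112, 115, 115, 114, 113, 101, 54, 42, 44, 46, 47, 49, 51]
200 [73, 74, 74, 75, 72, 72, 75, 75, 75, 76, 75, 75, 76, 75, 71, 71, 73, 74, 74, 73, 71, 71, 72, 73]
204 [74, 74, 76, 74, 66, 56, 67, 75, 74, 73, 72, 73, 72, 71, 68, 65, 69, 72, 74, 73, 74, 72, 70, 73]
208 [74, 74, 73, 74, 66, 59, 63, 75, 75, 71, 69, 70, 71, 71, 69, 67, 70, 70, 72, 75, 71, 71, 71, 70]
212 [74, 75, 75, 73, 68, 54, 51, 56, 63, 64, 65, 64, 63, 64, 63, 64, 71, 72, 71, 75, 71, 71, 71, 71]
215 [76, 74, 75, 72, 70, 57, 53, 58, 64, 63, 65, 63, 61, 64, 62, 69, 72, 70, 73, 72, 71, 69, 73, 71]
218 [73, 74, 74, 71, 68, 60, 53, 60, 62, 65, 63, 63, 64, 65, 63, 66, 68, 69, 70, 70, 71, 70, 69, 71]
195 0.4557 0.4597
198 0.4534 0.4575
201 0.451 0.4553
204 0.4486 0.4531
207 0.4462 0.4509
210 0.4438 0.4486
213 0.4413 0.4464
216 0.4389 0.4441
219 0.4364 0.4418
```

```bash
python3 -m creep '{"claw":[1,1,1,1,1,1,1],"linear":[[-0.01,0.01,-0.1],[0,0,-0.12],[0,0,-0.12],[0,0,-0.12],[0,0,-0.12],[0,0,0],[0,0,0]],"spin":[0,0,0,0,0,0,0]}' 60
```

```text
time: 56.48
ee_pos: [0.4404, -0.0291, 0.2626]
tcp_rot: [-3.142, -0.001, -0.107]
ft_force: [3.5, -0.3, -3.5]
width: 0.109
grip_force: 58.4
```

Tip is about 15 mm into the rest slot; continue to home.

```bash
python3 -m creep '{"claw":[1,1,1,1,1,1,1],"linear":[[0.01,0,-0.12],[0,0,-0.12],[0,0,-0.1],[0,0,-0.06],[0,0,-0.06],[0,0,0],[0,0,0]],"spin":[0,0,0,0,0,0,0]}' 60
```

```text
time: 57.35
ee_pos: [0.4413, -0.0291, 0.2418]
tcp_rot: [3.142, 0.001, -0.106]
ft_force: [-5.6, 0.6, 12.9]
width: 0.107
grip_force: 60.9
```

```bash
python3 -m creep '{"claw":[1,1,0.2,0.2,0.2,0.2,0.2,0.2,0.2,0.2,0.2,0.2],"linear":[[-0.01,0,0.03],[0,0,0],[0,0,0],[0,0,0],[0,0,0],[0,0,0],[0,0,0.3],[0,0,0.5],[0,0,0.8],[0,0,0.8],[0,0,0.8],[0,0,0]],"spin":[0,0,0,0,0,0,0,0,0,0,0,0]}' 60
python3 -m creep '{"claw":[0,0,0,0,0,0,0],"linear":[[-0.3,-0.95,0.2],[-0.3,-0.95,0.2],[-0.3,-0.95,0],[-0.3,-0.95,0],[-0.3,-0.95,0],[-0.3,-0.95,0],[0,0,0]],"spin":[0,0,0,0,0,0,0]}' 60
python3 bar2.py; python3 - <<'E'
from h import *
A,a=grab('scene','sF');B,b=grab('side','dF')
cv2.imwrite('pics/final.png',np.hstack([cv2.resize(a[130:335,220:490],(400,304),interpolation=2),cv2.resize(b[130:395,220:440],(400,482),interpolation=2)[:304]]) if False else np.hstack([cv2.copyMakeBorder(cv2.resize(a[130:335,220:490],(400,304),interpolation=2),0,178,0,0,0),cv2.resize(b[130:395,220:440],(400,482),interpolation=2)]))
r=load('side0')[1]
for i,n in((a,'scene0'),(b,'side0')):
    d=(np.abs(i.astype(int)-load(n)[1]).sum(2)>60).astype(np.uint8); k,l,st,ce=cv2.connectedComponentsWithStats(d); print([s.tolist() for s in st[1:] if s[4]>30])
E
```

```text
time: 58.85
ee_pos: [0.4409, -0.0292, 0.4068]
tcp_rot: [3.14, -0.009, -0.107]
ft_force: [-0.6, 1.0, -0.1]
width: 0.403
grip_force: 0.0
time: 59.72
ee_pos: [0.349, -0.3161, 0.4204]
tcp_rot: [-3.141, 0.002, -0.111]
ft_force: [0.5, 0.2, 0.2]
width: 0.5
grip_force: 0.0
T [-0.0151115  -0.01577106 -0.02832645] [ 0.34902997 -0.31612528  0.42036914] -0.11136239138256498
0.06284037971297658
[[248, 0, 82, 97, 4095], [332, 0, 155, 160, 5256], [486, 0, 53, 13, 277], [507, 0, 94, 62, 2394], [439, 46, 82, 123, 2760], [521, 65, 14, 19, 89], [435, 138, 13, 21, 126], [243, 141, 61, 54, 991], [276, 208, 11, 12, 80], [287, 219, 9, 11, 65], [268, 226, 16, 16, 110], [307, 242, 10, 10, 62], [287, 248, 16, 16, 75], [438, 270, 6, 8, 32], [415, 277, 18, 18, 132]]
[[424, 0, 216, 304, 35991], [357, 146, 48, 55, 816], [281, 178, 9, 10, 58], [272, 188, 9, 10, 52], [281, 192, 21, 16, 168], [252, 209, 10, 10, 51], [262, 214, 22, 16, 157], [599, 223, 40, 55, 485], [563, 238, 15, 18, 89], [456, 241, 9, 11, 36], [529, 268, 16, 17, 109], [274, 323, 29, 32, 454]]
```

View pics/final.png

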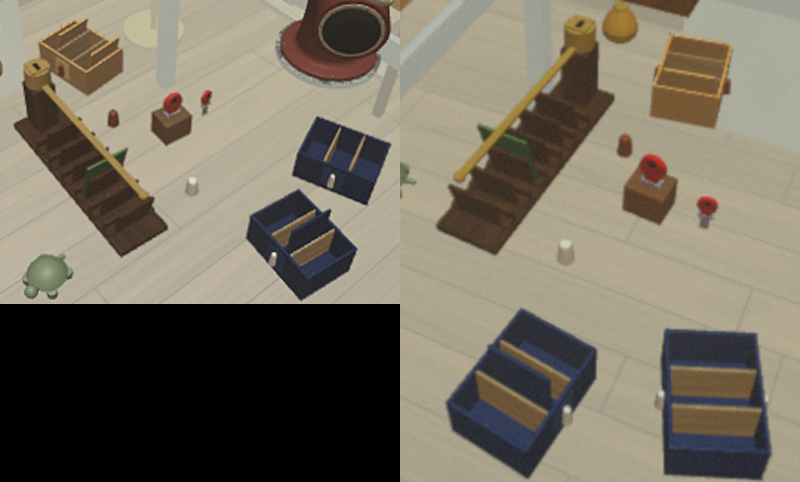

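The final view shows the bar home, the key in its rest, the green card in place and the navy card standing in the far navy box. The tan box at (80,55) has shifted since I placed the cards, so I'll check numerically that its cards still stand.

```bash
python3 - <<'E'
from h import *
def sil(n,w):
    Q,d=load(n); hsv=cv2.cvtColor(d,cv2.COLOR_BGR2HSV); m=cv2.inRange(hsv,(8,75,20),(26,255,255)); r0,r1,c0,c1=w
    k=np.zeros_like(m);k[r0:r1,c0:c1]=m[r0:r1,c0:c1]; k=cv2.morphologyEx(k,cv2.MORPH_OPEN,np.ones((3,3)))
    c=max(cv2.findContours(k,0,2)[0],key=cv2.contourArea); return cv2.approxPolyDP(c,2,True)[:,0].tolist(), cv2.contourArea(c)
for n in('scene0','s13','s15','s16','sF'): print(n,sil(n,(125,195,236,310)))
for n in('side0','d13','d15','d16','dF'): print(n,sil(n,(140,205,350,412)))
E
```

```text
scene0 ([[298, 159], [269, 141], [258, 145], [243, 155], [245, 169], [236, 173], [237, 194], [256, 194], [254, 177], [274, 190], [298, 175]], 2169.5)
s13 ([[298, 159], [289, 153], [288, 147], [282, 149], [270, 142], [267, 135], [251, 143], [249, 151], [243, 155], [243, 158], [250, 162], [250, 172], [242, 177], [236, 175], [237, 194], [256, 194], [254, 177], [274, 190], [298, 175]], 2184.0)
s15 ([[299, 155], [294, 157], [278, 148], [277, 143], [269, 143], [247, 157], [250, 172], [242, 177], [236, 175], [237, 194], [256, 194], [254, 178], [280, 193], [302, 177]], 2135.0)
s16 ([[299, 155], [293, 157], [278, 148], [277, 143], [267, 144], [247, 157], [250, 172], [242, 177], [236, 175], [237, 194], [256, 194], [254, 178], [280, 193], [302, 177], [302, 162], [298, 159]], 2133.0)
sF ([[299, 155], [293, 157], [278, 148], [277, 143], [267, 144], [246, 158], [247, 168], [236, 173], [237, 194], [256, 194], [254, 178], [280, 193], [302, 177], [302, 162], [298, 159]], 2231.5)
side0 ([[370, 146], [362, 166], [360, 190], [394, 196], [398, 179], [402, 177], [404, 151]], 1674.0)
d13 ([[375, 140], [362, 166], [360, 190], [394, 196], [398, 179], [402, 177], [404, 151], [400, 150], [400, 142]], 1868.0)
d15 ([[402, 154], [388, 151], [377, 159], [364, 161], [360, 167], [358, 193], [392, 199], [396, 183], [401, 177], [399, 170]], 1556.5)
d16 ([[402, 154], [395, 155], [378, 171], [359, 175], [358, 193], [392, 199], [396, 183], [401, 177], [399, 170]], 1148.5)
dF ([[368, 149], [360, 168], [358, 193], [392, 199], [396, 183], [401, 177], [399, 170], [402, 154]], 1723.5)
```

```bash
python3 -m creep '{"claw":[0,0,0,0,0],"linear":[[0.6,0.08,0.6],[0.6,0.08,0.6],[0.6,0.08,0],[0.6,0.08,0],[0,0,0]],"spin":[0.5,0.5,0.4,0.4,0]}' 60
cat > seg.py <<'E'
from h import *
import sys
P,im=grab('wrist',sys.argv[1]); s=robot.state(); print(s['ee_pos'],s['tcp_rot'][2])
g=cv2.cvtColor(im,cv2.COLOR_BGR2GRAY); L=cv2.createLineSegmentDetector().detect(g[95:235,200:450])[0][:,0]+[200,95,200,95]
for l in sorted(L.tolist(),key=lambda l:l[0]+l[2]):
    n=np.hypot(l[0]-l[2],l[1]-l[3])
    if n>22: print(np.round(l,1).tolist(),round(n,1))
hsv=cv2.cvtColor(im,cv2.COLOR_BGR2HSV)
for r in (150,165,180,195): print(r,[tuple(hsv[r,c].tolist()) for c in range(250,390,4)])
E
python3 seg.py w20
```

```text
time: 60.5
ee_pos: [0.4719, -0.2961, 0.4808]
tcp_rot: [-3.141, 0.0, 0.168]
ft_force: [-0.5, 0.2, -0.7]
width: 0.498
grip_force: 0.0
[ 0.47108309 -0.29644949  0.48079211] 0.16617141523393553
[255.6, 210.6, 253.0, 148.0] 62.6
[261.5, 151.8, 263.1, 200.6] 48.8
[261.9, 131.4, 306.9, 132.2] 45.0
[323.1, 209.1, 261.8, 207.9] 61.3
[328.1, 135.6, 259.4, 134.5] 68.8
[296.0, 206.9, 294.9, 139.3] 67.6
[299.6, 139.4, 299.3, 195.6] 56.3
[300.6, 197.7, 324.3, 198.1] 23.7
[323.8, 194.4, 323.8, 170.6] 23.7
[324.0, 169.3, 327.1, 140.6] 28.9
[327.6, 210.6, 329.4, 151.8] 58.8
[332.8, 153.1, 331.0, 200.6] 47.6
[320.6, 132.6, 360.6, 133.6] 40.1
[358.1, 209.8, 328.1, 209.6] 30.0
[354.3, 198.1, 357.7, 140.7] 57.5
[363.7, 141.8, 359.3, 209.3] 67.6
150 [(17, 84, 158), (16, 113, 104), (16, 115, 100), (17, 109, 105), (17, 114, 110), (17, 111, 120), (17, 113, 122), (17, 113, 122), (25, 84, 164), (25, 82, 167), (26, 80, 168), (24, 75, 152), (19, 89, 86), (26, 77, 168), (27, 79, 167), (26, 77, 168), (26, 77, 168), (26, 77, 168), (27, 78, 169), (22, 95, 153), (16, 114, 107), (16, 118, 104), (17, 113, 120), (25, 83
[... 1094 characters left out ...]
84, 164), (25, 86, 167), (24, 83, 166), (15, 101, 78), (20, 102, 150), (18, 23, 145), (19, 23, 153), (21, 22, 151), (18, 22, 151), (20, 20, 151), (17, 23, 152)]
195 [(18, 25, 155), (18, 110, 164), (15, 114, 101), (16, 113, 102), (17, 113, 120), (17, 110, 121), (17, 114, 112), (19, 106, 120), (23, 92, 167), (23, 90, 167), (23, 89, 167), (22, 83, 150), (19, 95, 89), (24, 87, 167), (24, 89, 166), (24, 87, 167), (24, 89, 167), (24, 88, 168), (24, 89, 166), (20, 107, 165), (16, 115, 104), (17, 114, 123), (19, 107, 121), (23, 89, 167), (24, 87, 167), (24, 87, 167), (22, 94, 149), (15, 108, 78), (22, 93, 165), (18, 22, 152), (18, 22, 150), (18, 22, 151), (20, 20, 150), (19, 23, 153), (18, 22, 152)]
```

Both tan cards lean only slightly, resting on the divider and the wall with their bottom edges on the floor. Everything is in place, so I'm handing in.

```bash
python3 -c "
from plant import robot
print(robot.job_done())"
```

```text
the job is handed in; nothing more can be done
None
```

I handed the job in at about 61 s: both bronze cards and the one white card stand in their boxes, the green card is in its groove, the bar is home and the key is back in its rest; the tan box shifted once with its cards in it (probably the expected knock), and a wrist-camera check afterwards showed both still on their bottom edges, leaning towards +y.

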